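# Lay a lens tube in the V-cradle against the flip stop

### The job

On the optical table, first swing the upright stop flag all the way down, so that it lies level across the end of the V-cradle. Then lay the standing lens tube on its side in the cradle with its narrow nose towards the flag, setting it down rather than letting it drop or topple, and bring it along the cradle until the nose rests against the flag. Leave the bottle, the beaker, the post and the screwdriver where they are.

Things in the scene. Friction and masses are not known exactly. Their poses are not given: they have to be found in the camera images.
- tube: Black lens tube, loose, round, 110 mm long, about 0.25 to 0.5 kg; at the start it stands upright on its nose. The nose is the bottom 18 mm, 40 mm in diameter; all the rest is 50 mm in diameter, ending in a flat top face with a lens. Grip it across the 50 mm body; the centre of mass lies about 60 mm from the nose end. Origin: centre of the nose's end face; z runs along the tube from the nose to the top.
- tube_nose (a point): Centre of the end face of the tube's narrow nose (the tube's origin).
- tube_mid (a point): Point on the tube's axis 60 mm from the nose end; same axes as the tube.
- tube_top (a point): Centre of the tube's flat top face, 110 mm from the nose end.
- cradle: V-cradle of bare aluminium fixed to the table, on a dark base plate 60 x 170 x 10 mm. Origin on the table surface; z up; its y axis runs along the V groove towards the end where the stop flag is. The 90 degree V opens upward, spans y = -60 to +50 mm, is 50 mm wide overall, its upper edges 61 mm above the table. A 50 mm tube lying in it has its axis at x = 0, 75 mm above the table.
- stop_point (a point): Point of the cradle (fixed, axes as the cradle) at x = 0, y = 70, z = 75 mm from the cradle's origin: where the centre of the tube's nose face comes to lie when it rests against the lowered flag, in the plane of the flag's face. Sliding the tube along the groove takes about 3 to 10 N.
- flag_hinge (a point): The flag's hinge axis, at x = 50, y = 75, z = 75 mm from the cradle's origin (fixed, axes as the cradle); the hinge axis is parallel to the cradle's y. Its post, 18 x 10 mm, 85 mm high, stands at x = 50, y = 87 mm.
- flag_tip (a point): Point on the flag's centre line, 77 mm from the hinge axis, at the free end of the flag.
- stop_flag (a joint): Hinge of the stop flag, rad: 0 = flag straight up, 1.571 = fully down at its end stop, level, pointing along the cradle's -x across the end of the groove; -0.3 = leaning fully back to the cradle's +x. A stiff hinge (about 0.06 N m of friction): it stays where it is left. The flag is a plain steel bar 22 mm wide, 10 mm thick along the hinge axis, its end 77 mm from the hinge axis; its swing is across the groove, in the plane y = 70 to 80 mm of the cradle.
- bottle: Bystander: white closed plastic bottle, 60 mm diameter, 140 mm tall, standing. Origin: centre of its underside.
- beaker: Bystander: open glass beaker, 72 mm diameter at the rim, 85 mm tall, standing. Origin: centre of its underside.
- post: Bystander: steel post 20 mm thick with a round foot of 56 mm and a small head of 32 mm, 92 mm tall, standing. Origin: centre of its underside.
- driver: Bystander: screwdriver about 160 mm long with black handle, lying on the table along its x axis; origin at its middle underneath.
Mind the look-alikes: they are no part of the job. What is shaped like the cradle but orange, purple or yellow is not meant.

How it is judged (in metres and radians):
On the way, in this order (a step that is already met when the one before it is completed fails the run):
1. the stop flag is swung fully down (within 0.07 rad) (value of joint stop_flag above 1.5 rad), for 0.2 s.
2. the tube lies in the V groove, nose towards the flag, with the flag still down (angle between the z axis of tube and the y axis of cradle, either way round below 0.08 rad and x of tube_nose in the frame of stop_point between -0.005 and 0.005 m and z of tube_nose in the frame of stop_point between -0.005 and 0.005 m and x of tube_mid in the frame of stop_point between -0.005 and 0.005 m and z of tube_mid in the frame of stop_point between -0.005 and 0.005 m and y of tube_top in the frame of stop_point below -0.09 m and value of joint stop_flag above 1.5 rad), for 0.2 s.
At the end, for the whole second after the job is handed in: The flag is fully down (joint above 1.5 rad); the tube lies at rest in the V groove, its axis within 5 mm of the seated line (sideways and in height) and 0.08 rad of the groove's direction, its nose towards the flag and the nose face within 3 mm of the flag's face (all of step 2 and y of tube_nose in the frame of stop_point between -0.003 and 0.003 m and linear speed of tube below 0.01 m/s); the robot touches nothing.
It fails at once if the tube is dropped or toppled: it moves faster than 0.6 m/s with no finger touching it (contact force between the fingers and tube below 0.05 N and linear speed of tube above 0.6 m/s).
It fails at once if the bottle is moved by more than 30 mm (distance of bottle from where it was at the start of the episode above 0.03 m).
It fails at once if the beaker is moved by more than 30 mm (distance of beaker from where it was at the start of the episode above 0.03 m).
It fails at once if the post is moved by more than 30 mm (distance of post from where it was at the start of the episode above 0.03 m).
It fails at once if the screwdriver is moved by more than 30 mm (distance of driver from where it was at the start of the episode above 0.03 m).
It also fails if it takes over 72 s, if anything falls off the work surface, if the arm or the gripper's body presses on something with over 40 N, if the wrist force passes 120 N, or if a joint passes its speed limit or range.

### The arm

A 6-joint arm with a two-finger parallel gripper is mounted at the origin on the work surface. World frame = base frame: x ahead of the robot, y to its left, z up, the work surface at z = 0. Lengths are in mm, angles in rad, forces in N, time in s.
With the tool pointing down it reaches from about 225 to 725 mm from the base axis. Payload 3.1 kg.
Tool frame: the origin (TCP) lies on the centre line of the jaws, within the pads' length; the fingertips stand 25 mm ahead of it and the grasp point (between the pads) lies 6 mm ahead of it; x points along the fingers, y is the direction in which the jaws open and shut, and the axes are right-handed (so a half turn about x gives the same grasp; the last joint's range is limited). The gripper opens to 85 mm and grips with 20 to 120 N. Pads are 22 mm wide; open, the fingers measure 114 mm over their backs; the gripper's body (76 mm by 85 mm) begins 54 mm behind the grasp point. The pads swing forward as they close: fully open they stand 13 mm farther back than shut.
Start: joints at [1.15, 0.048, 0.099, 1.622, 0, 1.443], TCP at [151.54, 502.646, 216.712] pointing down, gripper open.
Joint ranges: [-2.91, 2.91], [-0.99, 1.94], [-1.21, 1.42], [-2.12, 2.29], [-1.49, 1.47], [-3.14, 3.14]. Speed limits (rad/s): [2.79, 2.79, 3.14, 3.14, 3.14, 3.14].

### API

Orientations are given as a 3x3 rotation matrix whose columns are the frame's x, y, z axes.
In Python, from station import robot gives the robot as it stands.
- The arm moves only by the tool play_rows, never from a script. Its argument "motion" is text: rows parted by semicolons, each of 7 numbers parted by spaces: the turn, a rotation vector about the tool's x, y, z in rad, then the shift along the tool's x, y, z in cm, then the finger opening in cm, from 0 to 8.54. In form: wx wy wz dx dy dz fingers; .... A call has 1 to 10 rows; each row is the pose to reach, as a shift and turn from the pose commanded when the call began, along the tool's axes at that moment; what a row does not reach only later rows make up. A row lasts 1/8 s, in which the tool goes at most 62.5 mm and 10.7 degrees, less where a joint would pass 70% of its speed; a pose out of reach is approached as far as the arm can. A call with a gripper value outside its range is refused whole. The fingers move at their own pace and stop on an object; the grip force is fixed at half the most. Time passes only in rows, so rows that repeat a pose let the fingers close. It gives the time, the measured TCP pose, the force and the opening at its end, in the units of the state.
- robot.sense(): the state, without advancing time (a new reading comes with each control period).
- robot.capture(name): name is "scene" or "top" or "wrist"; returns a dict with "frame" (384x512x3 uint8, blue, green, red), "mtx" (3x3 intrinsics, pixels), "rvec" (rotation vector, rad) and "tvec" (3), from world to camera coordinates, as OpenCV has them; the wrist camera has in their place "T_tool_cam" (4x4, takes a point from camera to tool coordinates, whose origin is the TCP and whose axes are the tool frame's). Camera axes: x right, y down, z forward; pixel columns grow to the right and rows downward; lengths in mm; the calibration is good to about 2 mm. A picture is of the moment at which its call begins: read the wrist's pose just before it. There is no depth.
- robot.job_done(): hands the job in, once; it reports no verdict.
The state is a dict: "t": time; "qpos": joint angles; "joint_vel": joint speeds; "joint_torque": joint torques, N m; "position": TCP position; "orientation": TCP orientation; "force": force on the tool from outside, world axes, zero at the start; "wrist_torque": the same for the moment, N m; "grip_width": opening from 0.0 (shut) to 1.0 (fully open).
Only numpy, scipy, OpenCV 4.12 (cv2) and the standard library are available. Lean on these libraries where they do the work, as an engineer would, in place of code of your own. Each camera call takes 0.05 s, during which the arm holds its last target.

## Working session

There is one attempt and no reset: what is moved stays moved. The work goes in short steps, Python scripts to look and compute and a tool call to move; the robot and the scene stay as the last step left them, time stands still between calls to the robot, and variables do not carry over. Pictures are saved under pics/ and viewed, and the job is handed in when it is done.

Besides the shell and the picture viewer there is one more tool, called after "Call:" as name(argument=value, ...) on one line, values as JSON. play_rows: Moves the arm, as the interface text tells. Its arguments: {"type":"object","properties":{"motion":{"type":"string"}},"required":["motion"]}

```bash
mkdir -p pics; ls
cat > h.py <<'E'
import numpy as np, cv2
from station import robot
def cap(n,f):
    s=robot.sense(); c=robot.capture(n); cv2.imwrite('pics/'+f+'.png',c['frame']); 
    np.savez('pics/'+f+'.npz',**{k:np.array(v) for k,v in c.items()},pos=np.array(s['position']),ori=np.array(s['orientation']))
    return c
def load(f): return np.load('pics/'+f+'.npz')
def proj(f,P):
    d=load(f); P=np.atleast_2d(np.array(P,float))
    if 'rvec' in d: R=cv2.Rodrigues(d['rvec'])[0]; t=d['tvec'].ravel()
    else:
        T=np.eye(4);T[:3,:3]=d['ori'].reshape(3,3);T[:3,3]=d['pos'];C=np.linalg.inv(T@d['T_tool_cam']);R=C[:3,:3];t=C[:3,3]
    q=(P@R.T+t)@d['mtx'].T
    return q[:,:2]/q[:,2:]
def ray(f,uv,z):
    d=load(f)
    if 'rvec' in d: R=cv2.Rodrigues(d['rvec'])[0]; t=d['tvec'].ravel()
    else:
        T=np.eye(4);T[:3,:3]=d['ori'].reshape(3,3);T[:3,3]=d['pos'];C=np.linalg.inv(T@d['T_tool_cam']);R=C[:3,:3];t=C[:3,3]
    o=-R.T@t; v=R.T@np.linalg.inv(d['mtx'])@np.array([uv[0],uv[1],1.])
    return o+v*(z-o[2])/v[2]
E
python3 - <<'E'
from h import *
print(robot.sense())
for n in ('scene','top','wrist'):
    c=cap(n,n+'0'); print(n,c['mtx'].tolist(),{k:np.array(v).round(3).tolist() for k,v in c.items() if k in('rvec','tvec','T_tool_cam')})
    cv2.imwrite('pics/'+n+'0b.png',cv2.resize(c['frame'],(800,600),interpolation=cv2.INTER_CUBIC))
E
```

```text
pics
{'t': 0.0, 'qpos': array([1.15020317e+00, 4.87340611e-02, 9.75496952e-02, 1.62200163e+00,
       2.32777160e-05, 1.44301733e+00]), 'joint_vel': array([-0.00085697, -0.00086684, -0.00055847,  0.00102772,  0.00033439,
        0.00047789]), 'joint_torque': array([ 8.04295614e-04, -3.38783813e+01,  3.20013356e+01,  2.02688808e-02,
       -1.54841023e-04,  2.61638561e-06]), 'position': array([151.26154905, 502.04584768, 215.50175924]), 'orientation': array([[-9.96953316e-04,  2.88646586e-01,  9.57435196e-01],
       [-2.17189254e-03,  9.57432789e-01, -2.88648122e-01],
       [-9.99997144e-01, -2.36721506e-03, -3.27606426e-04]]), 'force': array([0.20290987, 0.22005109, 0.72772422]), 'wrist_torque': array([ 0.03037933, -0.00515099, -0.04402662]), 'grip_width': 0.9967696350071108}
scene [[419.97908684641675, 0.0, 257.19060921002233], [0.0, 419.97908684641675, 188.18148495448278], [0.0, 0.0, 1.0]] {'rvec': [1.496, 2.285, -0.69], 'tvec': [286.455, -307.733, 1372.414]}
top [[443.0673509864367, 0.0, 258.552344742275], [0.0, 443.0673509864367, 187.6241610501399], [0.0, 0.0, 1.0]] {'rvec': [2.15, -2.071, 0.224], 'tvec': [-104.131, 542.675, 1116.45]}
wrist [[289.21804587757583, 0.0, 256.1475061690362], [0.0, 289.21804587757583, 186.46824775214588], [0.0, 0.0, 1.0]] {'T_tool_cam': [[-0.001, -0.301, 0.954, -157.888], [1.0, -0.0, 0.001, 0.631], [0.0, 0.954, 0.301, -77.258], [0.0, 0.0, 0.0, 1.0]]}
```

View pics/scene0b.png

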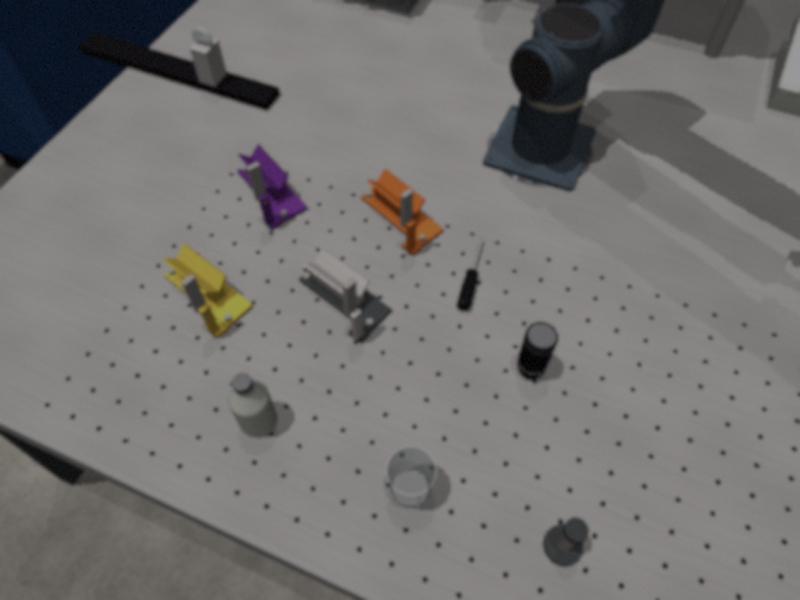

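View pics/top0b.png

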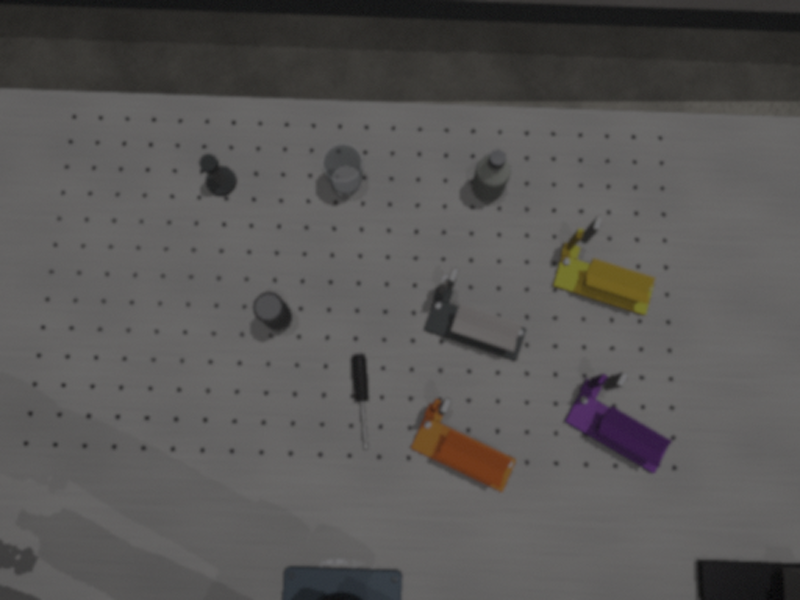

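View pics/wrist0b.png

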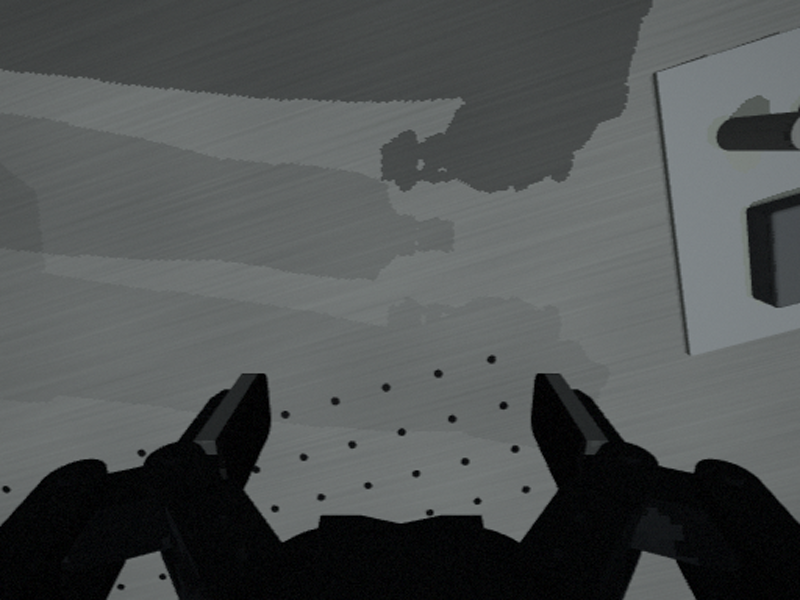

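Scene: in the top view (800 x 600) the shapes that could be the cradle are yellow (605,285), grey on a dark base (475,330), orange (465,455) and purple (620,435). The grey one on the dark base fits the description. The shapes that could be the tube are the black cylinder (270,310), the post (215,178), the bottle (492,175) and the screwdriver handle (360,378). The black cylinder fits. Next come close crops.

Run:
```python
import cv2,numpy as np
t=cv2.imread('pics/top0.png');s=cv2.imread('pics/scene0.png')
def crop(im,x,y,w,h,k): return cv2.resize(np.clip(im[y:y+h,x:x+w].astype(float)*1.8,0,255).astype(np.uint8),(w*k,h*k),interpolation=cv2.INTER_CUBIC)
cv2.imwrite('pics/c1.png',crop(t,260,165,80,70,10))
a=crop(t,150,175,50,50,8);b=crop(s,320,195,50,50,8);cv2.imwrite('pics/c3.png',np.hstack([a,b]))
cv2.imwrite('pics/c2.png',crop(s,185,150,75,70,8))
```

```text
(no output)
```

View pics/c1.png

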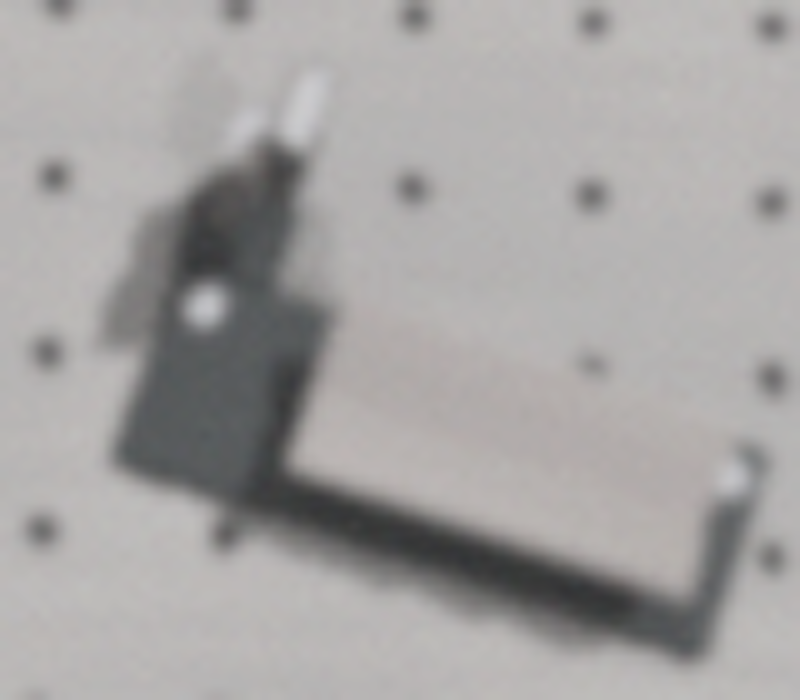

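View pics/c2.png

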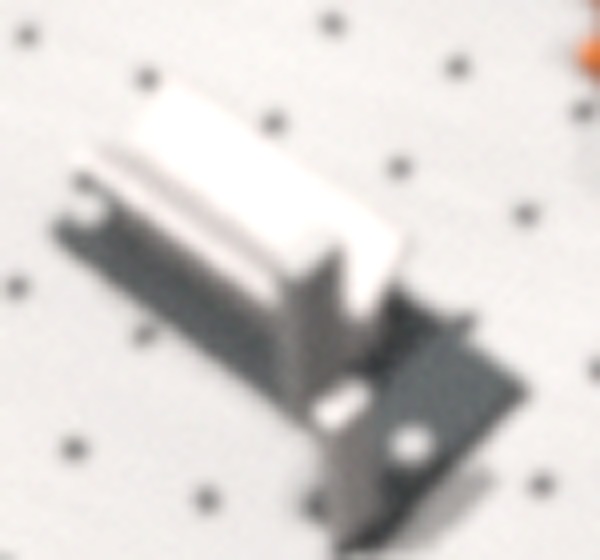

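View pics/c3.png

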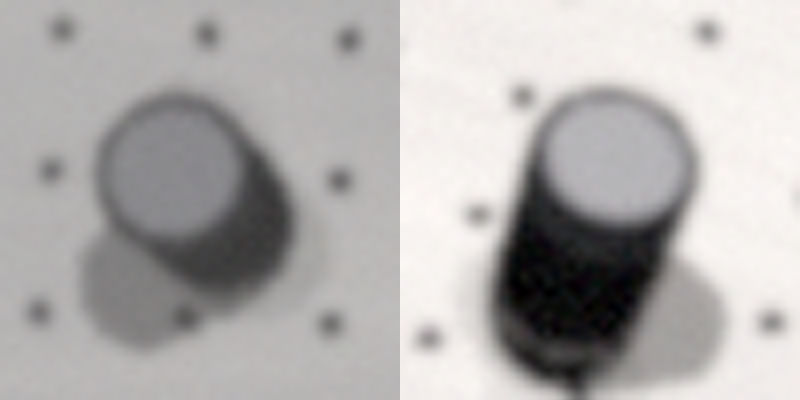

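```bash
cat > fit.py <<'E'
from h import *
from scipy.optimize import least_squares
def W(p,P):
    c,s=np.cos(p[2]),np.sin(p[2]);P=np.atleast_2d(np.array(P,float))
    return np.c_[p[0]+c*P[:,0]-s*P[:,1],p[1]+s*P[:,0]+c*P[:,1],P[:,2]]
def o(x,y,ox,oy,k): return (x/k+ox-.5+.5/k,y/k+oy-.5+.5/k)
def model(p): 
    a,b=p[3],p[4]
    return [('top0',(-25,50,61),o(285,465,260,165,10)),('top0',(-25,-60,61),o(695,600,260,165,10)),('top0',(25,50,61),o(335,310,260,165,10)),
    ('top0',(-30,b,10),o(118,462,260,165,10)),('top0',(-30,a,10),o(690,655,260,165,10)),
    ('scene0',(30,a,10),o(57,228,185,150,8)),('scene0',(-30,b,10),o(525,390,185,150,8)),('scene0',(-25,50,61),o(400,235,185,150,8)),('scene0',(-25,-60,61),o(175,85,185,150,8))]
def res(p):
    r=[]
    for f,P,uv in model(p): r+=list(proj(f,W(p,P))[0]-uv)
    return r
E
python3 - <<'E'
from fit import *
g=ray('top0',(305,211),30)
r=least_squares(res,[g[0],g[1],-.3,-70,100])
print(r.x.round(3),np.array(res(r.x)).reshape(-1,2).round(2).tolist())
p=r.x; np.save('cradle.npy',p)
# tube
for f,(u,v) in {'top0':o(170,167,150,175,8),'scene0':o(616-400,157,320,195,8)}.items(): print(f,ray(f,(u,v),110))
for nm,uv in dict(bottle=(492,185),beaker=(345,182),post=(221,181),drvh=(359,360),drvtip=(366,445)).items():
    print(nm,ray('top0',(uv[0]*.64,uv[1]*.64),0).round())
for f in('top0','scene0'):
    im=cv2.imread('pics/%s.png'%f);im=cv2.resize(np.clip(im*1.6,0,255).astype(np.uint8),None,fx=6,fy=6,interpolation=cv2.INTER_CUBIC)
    a,b=p[3:5]
    def poly(Q,col,w=True):
        q=((proj(f,W(p,Q) if w else Q)+.5)*6).astype(np.int32); cv2.polylines(im,[q],True,col,1)
    poly([(-30,a,10),(30,a,10),(30,b,10),(-30,b,10)],(0,0,255))
    poly([(-25,-60,61),(-25,50,61)],(0,255,0));poly([(25,-60,61),(25,50,61)],(0,255,0));poly([(0,-60,36),(0,50,36)],(0,255,0))
    for y in(70,80): poly([(39,y,75),(39,y,152),(61,y,152),(61,y,75)],(255,0,0))
    poly([(41,82,85),(59,82,85),(59,92,85),(41,92,85)],(0,255,255))
    c=proj(f,W(p,(0,0,60)))[0]*6; x,y=int(c[0])-330,int(c[1])-290
    cv2.imwrite('pics/ov_%s.png'%f,im[y:y+580,x:x+700])
E
```

```text
[ 4.96007e+02 -2.17776e+02 -2.88000e-01 -7.05400e+01  9.45250e+01] [[-0.17, -0.17], [-0.87, -0.29], [0.62, -2.44], [-0.85, -0.36], [-0.15, -0.4], [-0.63, 0.32], [-0.06, -1.61], [1.34, -0.61], [-0.68, -3.11]]
top0 [506.54712993 135.90602105 110.        ]
scene0 [505.60321061 136.86139724 110.        ]
bottle [ 768. -238.    0.]
beaker [764.  33.   0.]
post [757. 261.   0.]
drvh [436. -10.   0.]
drvtip [292. -29.   0.]
```

View pics/ov_top0.png

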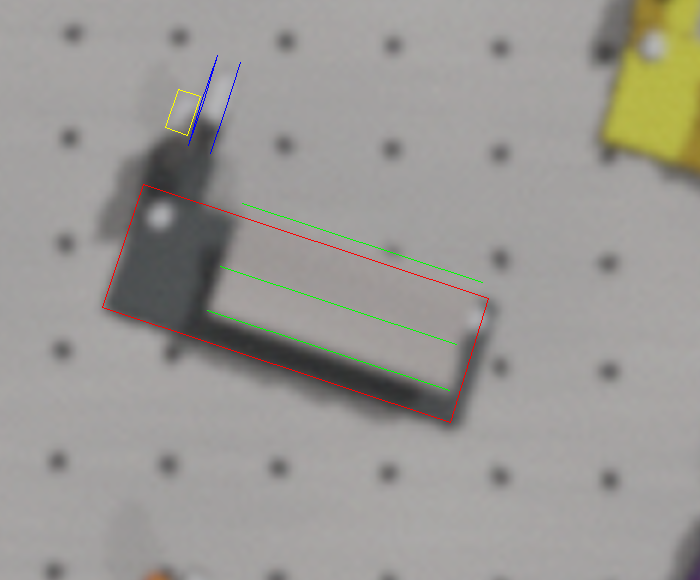

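View pics/ov_scene0.png

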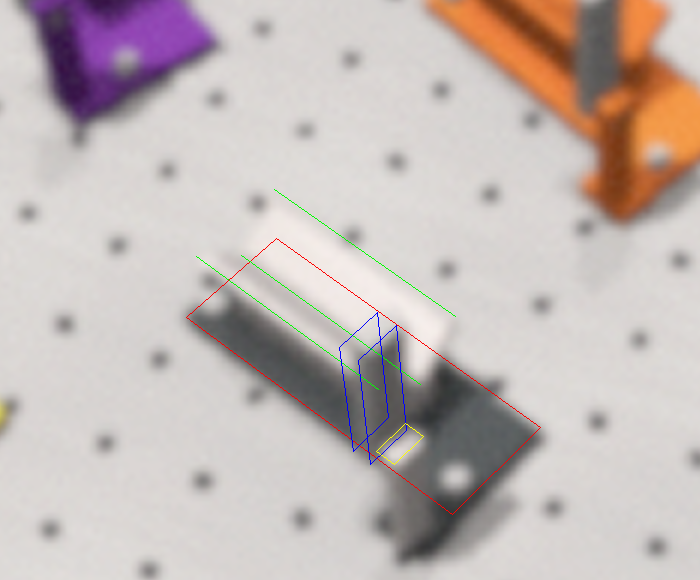

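The overlay is roughly right: grey cradle with its upright flag, yaw about -0.29. The plate outline is a few mm off, so I'll refine with a wrist view from above the cradle.

```bash
cat >> h.py <<'E'
from scipy.spatial.transform import Rotation as Ro
def rel(pos,R,g=8.5):
    s=robot.sense(); R0=np.array(s['orientation']).reshape(3,3)
    w=Ro.from_matrix(R0.T@R).as_rotvec(); d=R0.T@(np.array(pos)-s['position'])/10
    print('row',w.round(3),d.round(2),'| now',s['position'].round(1),'t',round(s['t'],2),'F',s['force'].round(1),'g',round(s['grip_width'],3))
def down(yaw): # tool y along yaw, x down
    y=np.array([np.cos(yaw),np.sin(yaw),0]);x=np.array([0,0,-1.]);return np.c_[x,y,np.cross(x,y)]
E
python3 -c "
from h import *
rel([460,-197,260],down(1.283))"
```

```text
row [-0.005 -0.     0.002] [ -4.33 -58.04  49.73] | now [151.3 502.2 215.7] t 0.15 F [ 0.6 -0.2 -0.1] g 1.003
```

Call:
play_rows(motion="0 0 0 -4.3 -15 12 0; 0 0 0 -4.3 -30 25 0; 0 0 0 -4.3 -58 49.7 0; 0 0 0 -4.3 -58 49.7 0; 0 0 0 -4.3 -58 49.7 0; 0 0 0 -4.3 -58 49.7 0; 0 0 0 -4.3 -58 49.7 0; 0 0 0 -4.3 -58 49.7 0; 0 0 0 -4.3 -58 49.7 0; 0 0 0 -4.3 -58 49.7 0")

```text
t: 1.4
position: [402.9, -69.5, 254.5]
orientation: [[0.001, 0.289, 0.957], [0.0, 0.957, -0.289], [-1.0, 0.001, 0.001]]
force: [1.1, 0.5, 0.5]
grip_width: 0.005
```

```bash
python3 -c "
from h import *
rel([460,-197,260],down(1.283))"
```

```text
row [-0.006  0.001 -0.001] [ -0.56 -10.55   9.16] | now [402.9 -69.5 254.5] t 1.4 F [1.1 0.5 0.5] g 0.005
```

Call:
play_rows(motion="-0.006 0 0 -0.6 -5 4.5 0; -0.006 0 0 -0.6 -10.5 9.2 0; -0.006 0 0 -0.6 -10.5 9.2 0; -0.006 0 0 -0.6 -10.5 9.2 0; -0.006 0 0 -0.6 -10.5 9.2 0")

```text
t: 2.02
position: [459.9, -193.0, 260.8]
orientation: [[-0.0, 0.282, 0.96], [0.001, 0.96, -0.282], [-1.0, 0.001, -0.0]]
force: [-0.2, 0.8, -0.5]
grip_width: -0.0
```

Run:
```python
from h import *
print(robot.sense()['position'],robot.sense()['qpos'].round(3))
c=cap('wrist','w1'); cv2.imwrite('pics/w1b.png',cv2.resize(np.clip(c['frame']*1.6,0,255).astype(np.uint8),(800,600),interpolation=cv2.INTER_CUBIC))
```

```text
[ 459.86810845 -192.97391569  260.80720135] [-5.32e-01 -4.00e-03  1.35e-01  1.71e+00  1.00e-03 -2.47e-01]
```

View pics/w1b.png

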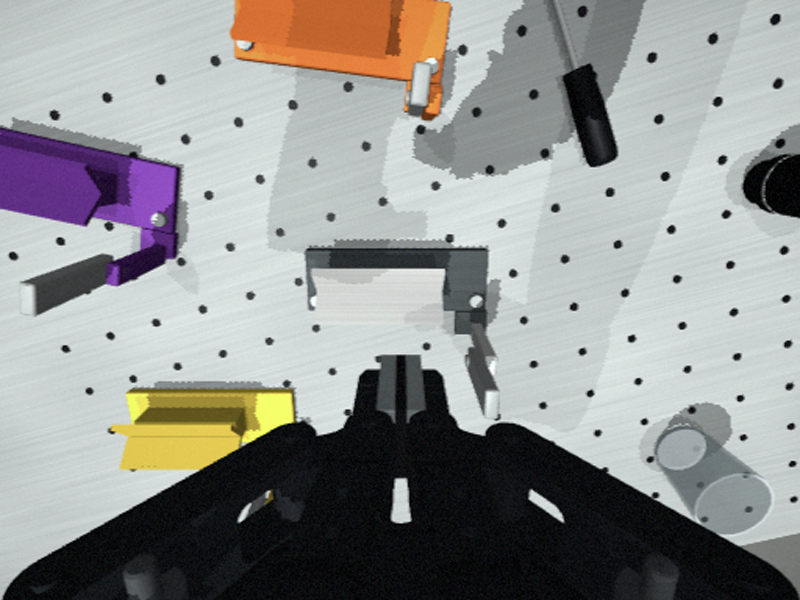

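Run:
```python
import cv2,numpy as np
im=cv2.imread('pics/w1.png'); x,y,w,h=185,145,145,130
cv2.imwrite('pics/w1c.png',cv2.resize(np.clip(im[y:y+h,x:x+w]*1.5,0,255).astype(np.uint8),(w*5,h*5-60),interpolation=cv2.INTER_CUBIC) if 0 else cv2.resize(np.clip(im[y:y+118,x:x+w]*1.5,0,255).astype(np.uint8),None,fx=5,fy=5,interpolation=cv2.INTER_CUBIC))
```

```text
(no output)
```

View pics/w1c.png

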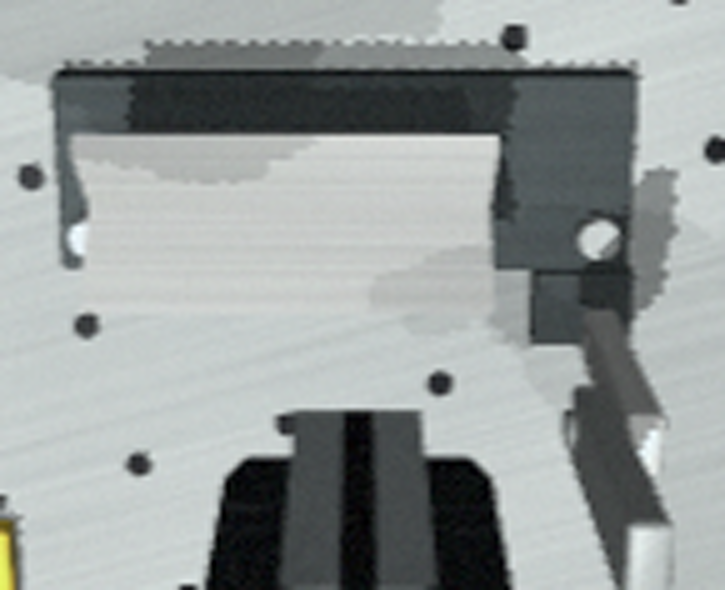

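```bash
cat > fit2.py <<'E'
from fit import *
def model(p):
    a,b=p[3],p[4]
    k=lambda x,y:o(x,y,185,145,5)
    return [('w1',(-30,a,10),k(58,72)),('w1',(-30,b,10),k(635,75)),('w1',(30,b,10),k(632,268)),('w1',(-25,-60,61),k(70,134)),('w1',(-25,50,61),k(500,135)),
    ('w1',(25,-60,61),k(88,312)),('w1',(25,50,61),k(494,315)),('w1',(39,70,152),k(628,525)),('w1',(39,80,152),k(670,522)),('w1',(41,82,85),k(635,418)),('w1',(41,92,85),k(663,415)),
    ('top0',(-25,50,61),o(285,465,260,165,10)),('top0',(-25,-60,61),o(695,600,260,165,10)),('top0',(-30,b,10),o(118,462,260,165,10)),('top0',(-30,a,10),o(690,655,260,165,10)),('scene0',(30,a,10),o(57,228,185,150,8))]
def res(p): return np.concatenate([proj(f,W(p,P))[0]-uv for f,P,uv in model(p)])
E
python3 - <<'E'
from fit2 import *
for sel in ('all','w'):
    f=(lambda p:res(p)) if sel=='all' else (lambda p:np.r_[res(p)[:22]])
    r=least_squares(f,np.load('cradle.npy'),loss='soft_l1'); print(sel,r.x.round(3)); print(res(r.x).reshape(-1,2).round(1).tolist())
    if sel=='w': np.save('cradle.npy',r.x)
E
```

```text
all [ 4.94759e+02 -2.16485e+02 -2.86000e-01 -7.20790e+01  9.42940e+01]
[[0.2, 0.0], [0.4, -0.5], [-1.3, 0.1], [-0.3, -0.1], [-0.1, -0.3], [-1.7, 0.8], [-0.0, 0.2], [-0.0, 3.1], [1.2, 3.7], [-1.6, -1.6], [0.7, -1.0], [-0.7, 0.3], [-1.3, 0.1], [-1.3, 0.2], [-0.1, 0.2], [-0.4, -0.1]]
w [ 4.94650e+02 -2.16294e+02 -2.87000e-01 -7.25170e+01  9.47350e+01]
[[0.0, -0.1], [0.9, -0.6], [-0.9, 0.1], [-0.2, -0.3], [0.1, -0.4], [-1.6, 0.6], [0.1, 0.1], [0.1, 3.0], [1.3, 3.6], [-1.5, -1.6], [0.8, -1.0], [-0.8, 0.3], [-1.4, 0.2], [-1.5, 0.1], [0.0, 0.3], [-0.4, -0.2]]
```

Pose from the wrist fit: cradle at (494.7, -216.4), yaw -0.287, agreeing with the top view to about 1–2 mm. Next is the approach to the +x side of the flag.

```bash
cat >> h.py <<'E'
CP=[494.7,-216.4,-.2865]
def cw(x,y,z):
    c,s=np.cos(CP[2]),np.sin(CP[2]);return np.array([CP[0]+c*x-s*y,CP[1]+s*x+c*y,z])
def wc(P):
    c,s=np.cos(CP[2]),np.sin(CP[2]);d=np.array(P)[:2]-CP[:2];return np.array([c*d[0]+s*d[1],-s*d[0]+c*d[1],P[2]])
E
python3 -c "
from h import *
R=down(1.2843)
rel(cw(95,75,260),R);rel(cw(95,75,162),R)"
```

```text
row [ 0.002  0.    -0.   ] [ 0.11  6.21 13.51] | now [ 460.  -192.9  261. ] t 2.08 F [ 0.7  0.  -0. ] g -0.001
row [ 0.002  0.    -0.   ] [ 9.91  6.2  13.5 ] | now [ 460.  -192.9  261. ] t 2.08 F [ 0.7  0.  -0. ] g -0.001
```

Call:
play_rows(motion="0.002 0 0 0 3 6 0; 0.002 0 0 0 6.2 12 0; 0.002 0 0 0.1 6.2 13.5 0; 0.002 0 0 4 6.2 13.5 0; 0.002 0 0 9.9 6.2 13.5 0; 0.002 0 0 9.9 6.2 13.5 0; 0.002 0 0 9.9 6.2 13.5 0")

```text
t: 2.95
position: [608.4, -172.8, 164.6]
orientation: [[0.004, 0.284, 0.959], [-0.001, 0.959, -0.284], [-1.0, -0.0, 0.004]]
force: [1.1, -0.5, 1.5]
grip_width: 0.001
```

Run:
```python
from h import *
R=down(1.2843)
s=robot.sense();print(wc(s['position']))
for th in np.linspace(0,1.571,9):
    d=np.array([-np.sin(th),np.cos(th)]);n=np.array([np.cos(th),np.sin(th)])
    c=np.array([50,75])+62*d+10*n
    print(round(th,2),(c+[11,25]).round(1),end=' ');rel(cw(c[0]+11,75,c[1]+25),R)
c=cap('wrist','w2'); cv2.imwrite('pics/w2b.png',cv2.resize(np.clip(c['frame']*1.6,0,255).astype(np.uint8),(800,600)))
```

```text
[ 96.76904378  73.98585447 164.61780515]
0.0 [ 71. 162.] row [-0.001  0.004  0.   ] [ 0.25  0.1  -2.58] | now [ 608.4 -172.8  164.6] t 2.95 F [ 1.1 -0.5  1.5] g 0.001
0.2 [ 58.7 162.8] row [-0.001  0.004  0.   ] [ 0.17  0.1  -3.81] | now [ 608.4 -172.8  164.6] t 2.95 F [ 1.1 -0.5  1.5] g 0.001
0.39 [ 46.5 161.1] row [-0.001  0.004  0.   ] [ 0.33  0.1  -5.03] | now [ 608.4 -172.8  164.6] t 2.95 F [ 1.1 -0.5  1.5] g 0.001
0.59 [ 34.9 157.1] row [-0.001  0.004  0.   ] [ 0.73  0.09 -6.19] | now [ 608.4 -172.8  164.6] t 2.95 F [ 1.1 -0.5  1.5] g 0.001
0.79 [ 24.2 150.9] row [-0.001  0.004  0.   ] [ 1.34  0.09 -7.26] | now [ 608.4 -172.8  164.6] t 2.95 F [ 1.1 -0.5  1.5] g 0.001
0.98 [ 15.  142.8] row [-0.001  0.004  0.   ] [ 2.15  0.09 -8.19] | now [ 608.4 -172.8  164.6] t 2.95 F [ 1.1 -0.5  1.5] g 0.001
1.18 [  7.5 133. ] row [-0.001  0.004  0.   ] [ 3.13  0.09 -8.94] | now [ 608.4 -172.8  164.6] t 2.95 F [ 1.1 -0.5  1.5] g 0.001
1.37 [  2.1 121.9] row [-0.001  0.004  0.   ] [ 4.24  0.09 -9.48] | now [ 608.4 -172.8  164.6] t 2.95 F [ 1.1 -0.5  1.5] g 0.001
1.57 [ -1. 110.] row [-0.001  0.004  0.   ] [ 5.42  0.09 -9.8 ] | now [ 608.4 -172.8  164.6] t 2.95 F [ 1.1 -0.5  1.5] g 0.001
```

View pics/w2b.png

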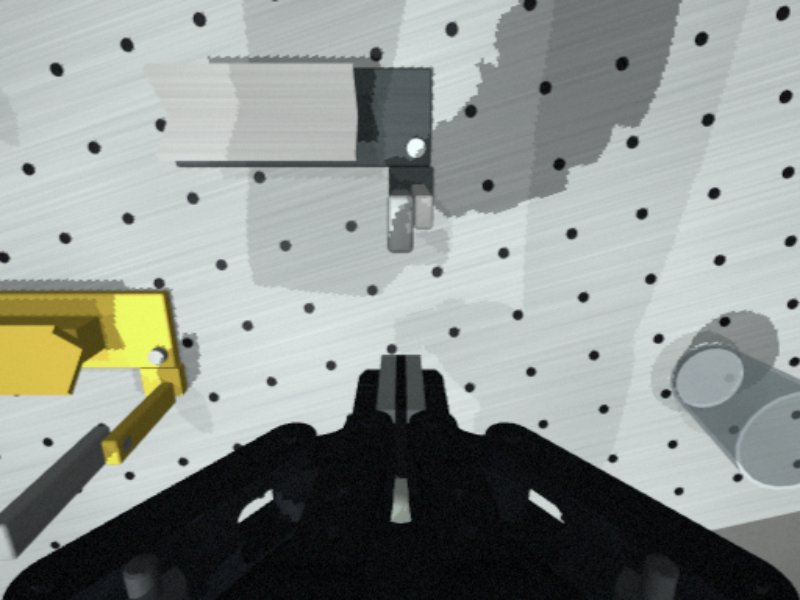

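The fingers at (400,380) are lined up with the flag's end at (400,222). I'll sweep along the arc.

Call:
play_rows(motion="0 0.004 0 0.3 0.1 -2.6 0; 0 0.004 0 0.2 0.1 -3.8 0; 0 0.004 0 0.3 0.1 -5 0; 0 0.004 0 0.7 0.1 -6.2 0; 0 0.004 0 1.3 0.1 -7.3 0; 0 0.004 0 2.1 0.1 -8.2 0; 0 0.004 0 3.1 0.1 -8.9 0; 0 0.004 0 3.1 0.1 -8.9 0")

```text
t: 4.0
position: [523.7, -147.6, 133.2]
orientation: [[0.001, 0.285, 0.959], [-0.001, 0.959, -0.285], [-1.0, -0.0, 0.001]]
force: [-0.3, -0.2, 0.6]
grip_width: 0.004
```

Run:
```python
from h import *
s=robot.sense();print(wc(s['position']))
R=down(1.2843)
for x,z in ((7.5,133),(2,122),(-1,110),(-1,108)): rel(cw(x,75,z),R)
c=cap('wrist','w3'); cv2.imwrite('pics/w3b.png',cv2.resize(np.clip(c['frame']*1.6,0,255).astype(np.uint8),(800,600)))
```

```text
[  8.36772727  74.2398896  133.19076673]
row [-0.002  0.001  0.   ] [ 0.02  0.08 -0.09] | now [ 523.7 -147.6  133.2] t 4.0 F [-0.3 -0.2  0.6] g 0.004
row [-0.002  0.001  0.   ] [ 1.12  0.07 -0.64] | now [ 523.7 -147.6  133.2] t 4.0 F [-0.3 -0.2  0.6] g 0.004
row [-0.002  0.001  0.   ] [ 2.32  0.07 -0.94] | now [ 523.7 -147.6  133.2] t 4.0 F [-0.3 -0.2  0.6] g 0.004
row [-0.002  0.001  0.   ] [ 2.52  0.07 -0.94] | now [ 523.7 -147.6  133.2] t 4.0 F [-0.3 -0.2  0.6] g 0.004
```

View pics/w3b.png

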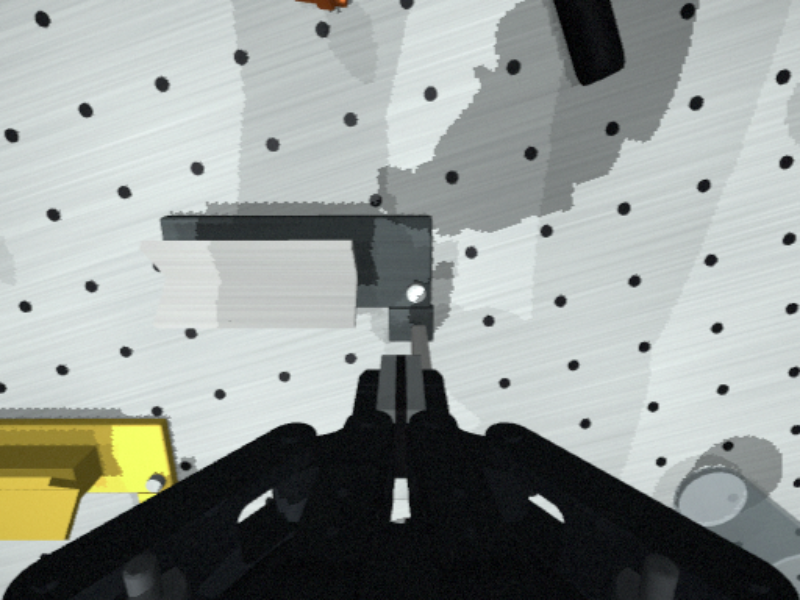

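The flag's bright end shows at (398,347) ahead of the fingers, so it is following. Next, press it down.

Call:
play_rows(motion="0 0 0 0.6 0.1 -0.4 0; 0 0 0 1.1 0.1 -0.6 0; 0 0 0 1.7 0.1 -0.8 0; 0 0 0 2.1 0.1 -0.9 0; 0 0 0 2.1 0.1 -0.9 0")

```text
t: 4.68
position: [513.3, -143.2, 108.8]
orientation: [[-0.005, 0.285, 0.959], [0.002, 0.959, -0.285], [-1.0, 0.0, -0.005]]
force: [-0.0, 0.2, -0.2]
grip_width: 0.003
```

Call:
play_rows(motion="0 0 0 0.2 0 0 0; 0 0 0 0.4 0 0 0; 0 0 0 0.4 0 0 0")

```text
t: 5.05
position: [513.8, -143.3, 105.3]
orientation: [[-0.004, 0.285, 0.959], [0.001, 0.959, -0.285], [-1.0, 0.0, -0.004]]
force: [-0.8, 0.9, 0.8]
grip_width: 0.001
```

Run:
```python
from h import *
s=robot.sense();print(wc(s['position']),s['force'])
for n in('scene','top','wrist'):
    c=cap(n,n+'4')
im=cv2.imread('pics/wrist4.png'); cv2.imwrite('pics/w4b.png',cv2.resize(np.clip(im*1.6,0,255).astype(np.uint8),(800,600)))
im=cv2.imread('pics/scene4.png'); cv2.imwrite('pics/s4b.png',cv2.resize(np.clip(im[130:230,160:290]*1.6,0,255).astype(np.uint8),(780,600),interpolation=2))
```

```text
[ -2.35616305  75.50415809 105.33571927] [-0.84574282  0.8783995   0.78882082]
```

View pics/w4b.png

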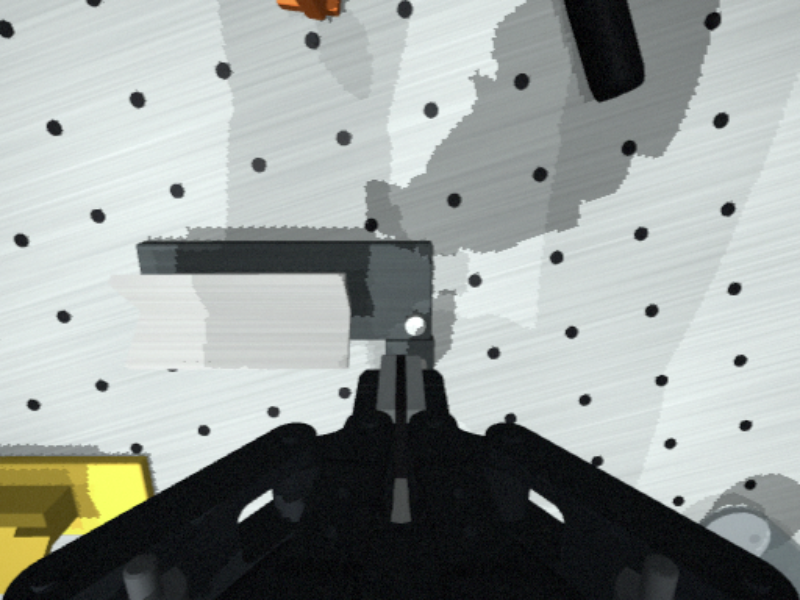

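View pics/s4b.png

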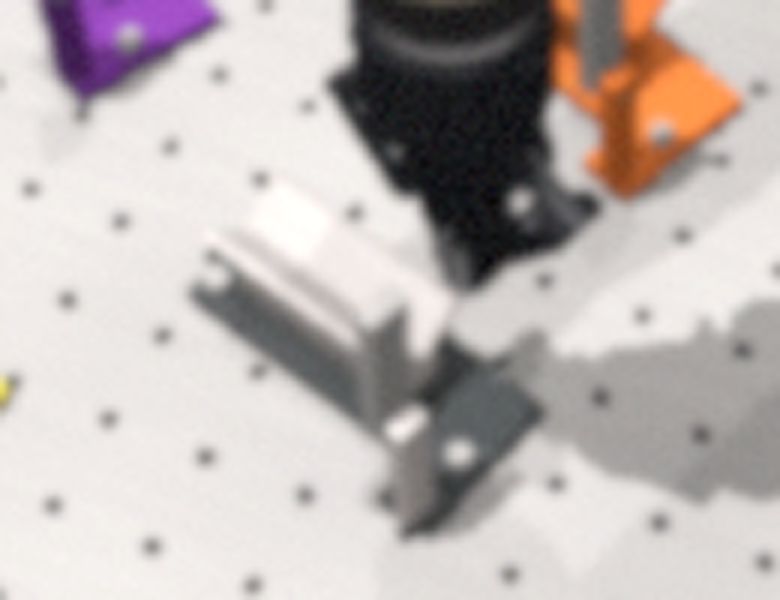

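Run:
```python
from h import *
def flag(th):
    d=np.array([-np.sin(th),np.cos(th)]);n=np.array([np.cos(th),np.sin(th)]);h=np.array([50,75]);P=[]
    for y in(70,80):
        for r,s in((11,-11),(77,-11),(77,11),(11,11)):
            q=h+r*d+s*n;P.append(cw(q[0],y,q[1]))
    return P
for f,(x,y,w,h) in {'scene4':(160,130,130,100),'wrist4':(200,130,130,100),'wrist4':(200,130,130,100),'w2':(190,90,130,100),'w3':(190,170,130,100),'top4':(240,140,130,100)}.items():
    im=cv2.imread('pics/%s.png'%f);im=cv2.resize(np.clip(im*1.5,0,255).astype(np.uint8),None,fx=6,fy=6,interpolation=2)
    for th,col in((0,(255,0,0)),(1.571,(0,0,255))):
        q=((proj(f,flag(th))+.5)*6).astype(np.int32);cv2.polylines(im,[q[:4],q[4:]],True,col,1)
    cv2.imwrite('pics/f_%s.png'%f,im[y*6:(y+h)*6,x*6:(x+w)*6])
```

View pics/f_scene4.png

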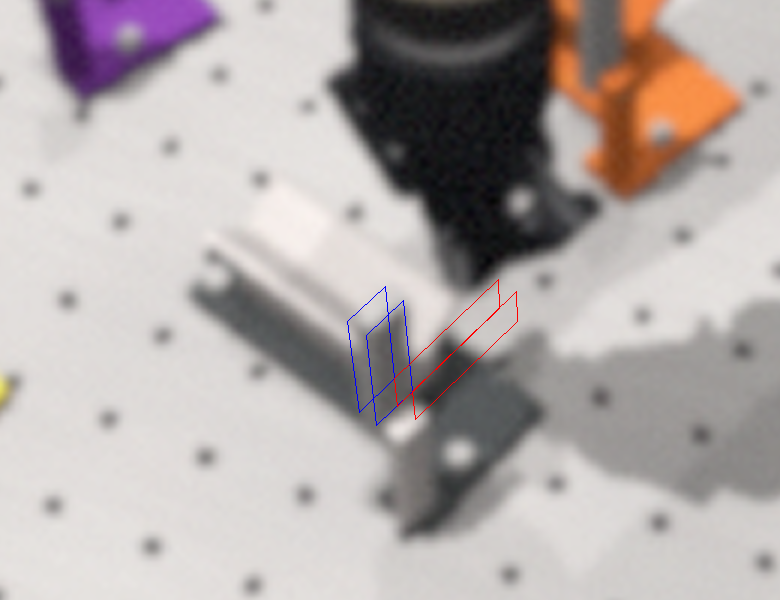

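View pics/f_wrist4.png

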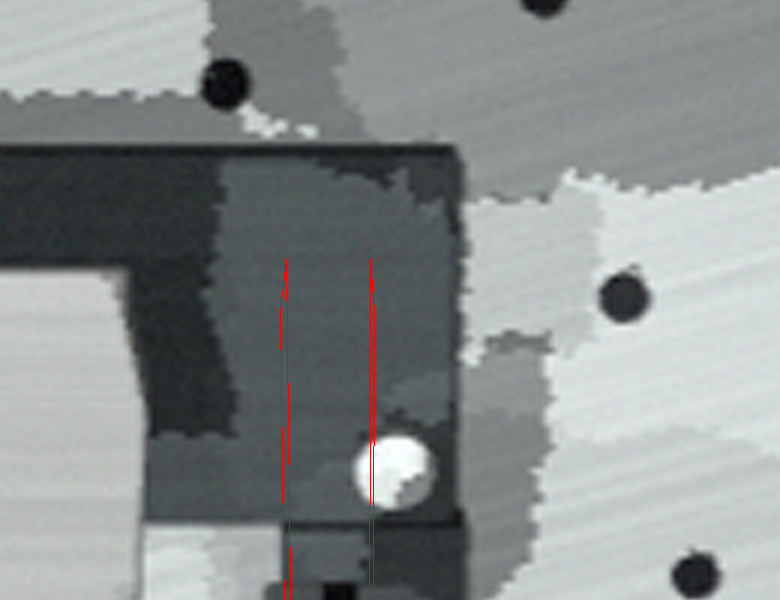

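View pics/f_w2.png

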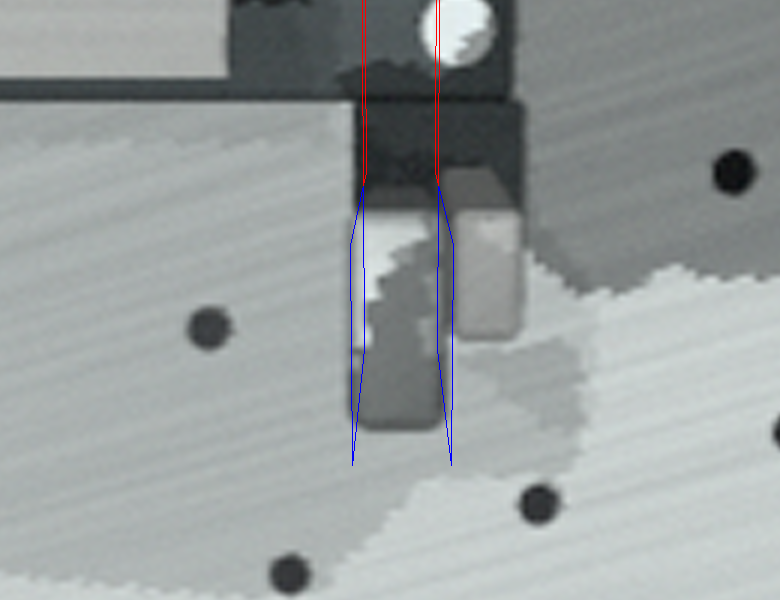

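View pics/f_w3.png

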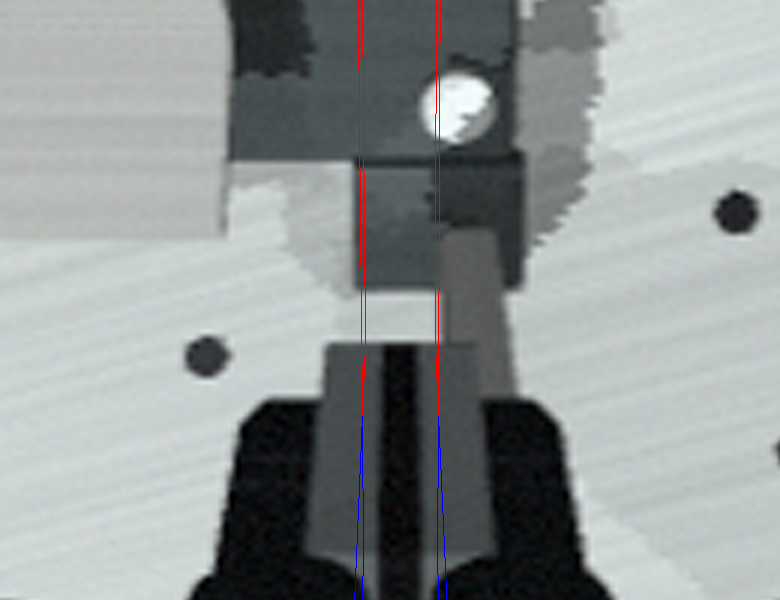

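Run:
```python
import cv2,numpy as np
o=[]
for f in('scene0','scene4'):
    im=cv2.imread('pics/%s.png'%f)[160:225,185:250]; o.append(cv2.resize(np.clip(im*1.4,0,255).astype(np.uint8),(400,400),interpolation=2))
cv2.imwrite('pics/cmp.png',np.hstack(o))
o=[]
for f in('top0','top4'):
    im=cv2.imread('pics/%s.png'%f)[165:235,260:330]; o.append(cv2.resize(np.clip(im*1.8,0,255).astype(np.uint8),(400,400),interpolation=2))
cv2.imwrite('pics/cmp2.png',np.hstack(o))
```

```text
(no output)
```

View pics/cmp.png

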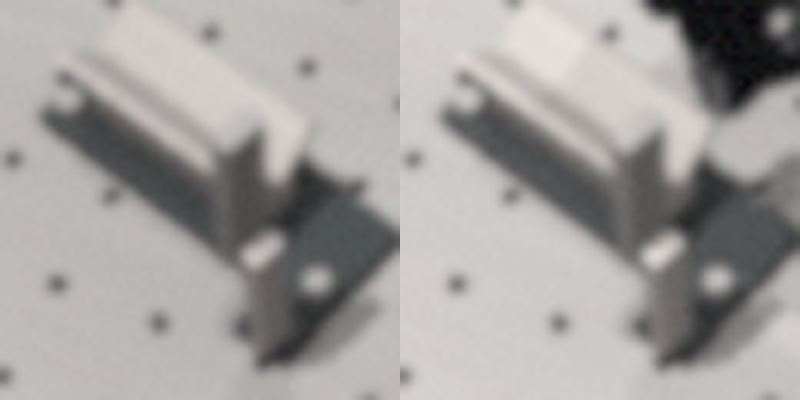

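View pics/cmp2.png

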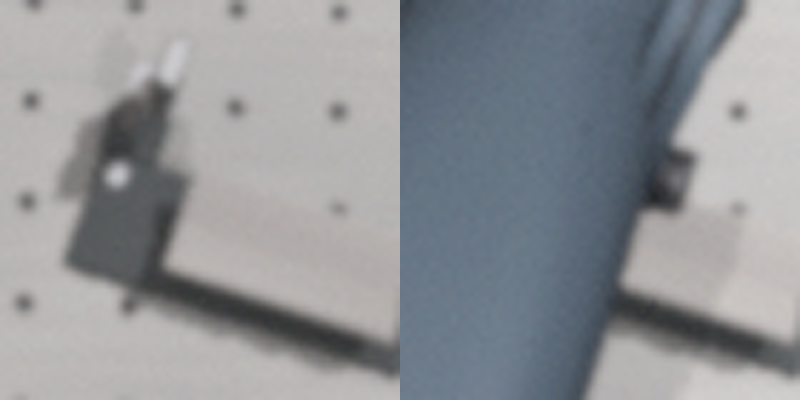

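```bash
python3 - <<'E'
from h import *
s=robot.sense(); R=s['orientation']
for k in(-20,0,25):
  for y in (-14,14):
    P=[s['position']+R@np.array([k,y,z]) for z in(-11,11)]
    print(k,y,((proj('scene4',P)-[160,130])*6).round().tolist(),(proj('wrist4',P)/.64).round().tolist())
print(s['qpos'])
E
python3 - <<'E'
import cv2,numpy as np
im=cv2.imread('pics/scene4.png');cv2.imwrite('pics/s4c.png',cv2.resize(np.clip(im[60:210,180:330]*1.8,0,255).astype(np.uint8),(600,600),interpolation=2))
E
```

```text
-20 -14 [[456.0, 231.0], [420.0, 264.0]] [[356.0, 357.0], [358.0, 414.0]]
-20 14 [[507.0, 267.0], [471.0, 300.0]] [[440.0, 356.0], [438.0, 414.0]]
0 -14 [[458.0, 259.0], [423.0, 292.0]] [[361.0, 333.0], [362.0, 385.0]]
0 14 [[508.0, 295.0], [473.0, 328.0]] [[435.0, 333.0], [434.0, 385.0]]
25 -14 [[460.0, 293.0], [426.0, 326.0]] [[366.0, 311.0], [367.0, 357.0]]
25 14 [[509.0, 328.0], [475.0, 361.0]] [[431.0, 311.0], [430.0, 357.0]]
[-3.97544590e-01  7.85601750e-02 -8.94719686e-02  1.40651078e+00
 -4.39730008e-04 -1.08725244e-01]
```

View pics/s4c.png

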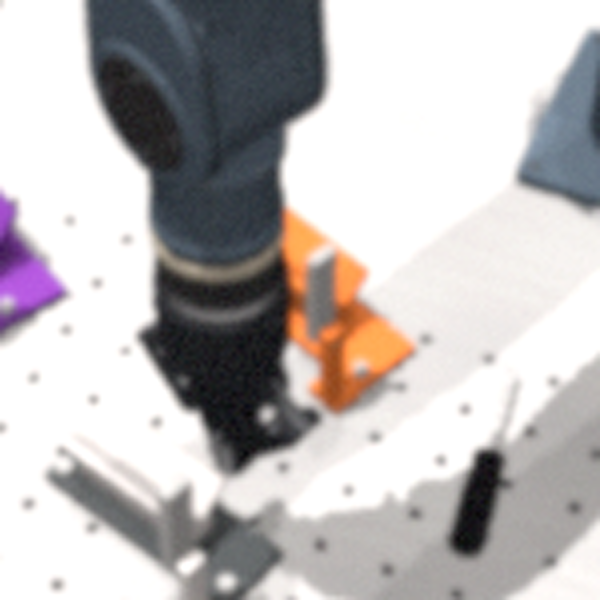

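The flag did not move. It still stands upright in scene4 at (385,370), and the force stayed below 1 N. The wrist image puts the shut fingertips (row 355) about 13 mm behind the reported TCP and the open ones about 28 mm behind. The text says 25 mm ahead, and the scene view agrees with the images. So the fingers passed over the flag. I'll go back and repeat about 38 mm lower, with checks.

Run:
```python
from h import *
R=down(1.2843)
rel(cw(-5,75,175),R);rel(cw(100,75,175),R);rel(cw(100,75,124),R)
```

```text
row [-0.002 -0.004  0.   ] [-6.94 -0.05 -0.31] | now [ 514.  -143.4  105.6] t 5.2 F [-0.1 -1.1  0.8] g 0.001
row [-0.002 -0.004  0.   ] [-6.98 -0.02 10.19] | now [ 514.  -143.4  105.6] t 5.2 F [-0.1 -1.1  0.8] g 0.001
row [-0.002 -0.004  0.   ] [-1.88 -0.02 10.21] | now [ 514.  -143.4  105.6] t 5.2 F [-0.1 -1.1  0.8] g 0.001
```

Call:
play_rows(motion="0 -0.004 0 -4 0 0 0; 0 -0.004 0 -8 0 0 0; 0 -0.004 0 -8 0 0 0; 0 -0.004 0 -8 0 5 0; 0 -0.004 0 -8 0 10.2 0; 0 -0.004 0 -8 0 10.2 0; 0 -0.004 0 -4 0 10.2 0; 0 -0.004 0 -1.9 0 10.2 0; 0 -0.004 0 -1.9 0 10.2 0")

```text
t: 6.32
position: [609.0, -171.3, 121.3]
orientation: [[-0.006, 0.285, 0.959], [0.002, 0.959, -0.285], [-1.0, 0.001, -0.006]]
force: [0.1, 0.6, 0.7]
grip_width: -0.001
```

Run:
```python
from h import *
s=robot.sense();print(wc(s['position']),s['force'])
for n in('scene','wrist'): cap(n,n+'5')
a=cv2.imread('pics/wrist5.png')[100:300,180:340]; b=cv2.imread('pics/scene5.png')[140:220,185:249]
cv2.imwrite('pics/s5.png',np.hstack([cv2.resize(np.clip(x*1.5,0,255).astype(np.uint8),(w,500),interpolation=2) for x,w in((a,400),(b,400))]))
```

```text
[ 96.87707534  75.50655136 121.26963653] [0.0541034  0.58172318 0.68362106]
```

View pics/s5.png

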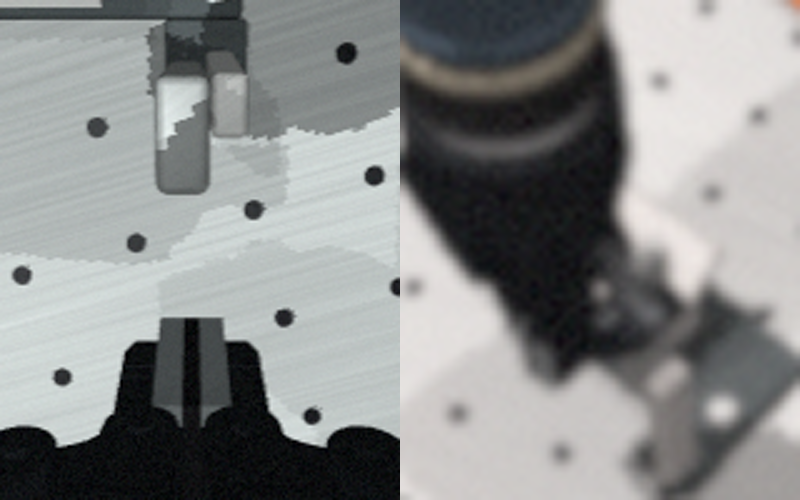

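Call:
play_rows(motion="0 0 0 -0.3 0 -1.5 0; 0 0 0 -0.3 0 -2.6 0; 0 0 0 -0.3 0 -3.8 0; 0 0 0 -0.2 0 -5 0; 0 0 0 0.2 0 -6.2 0; 0 0 0 0.2 0 -6.2 0")

```text
t: 7.18
position: [552.1, -154.7, 123.3]
orientation: [[0.002, 0.285, 0.959], [-0.001, 0.959, -0.285], [-1.0, -0.0, 0.002]]
force: [-0.4, 0.1, 0.0]
grip_width: 0.001
```

Run:
```python
from h import *
s=robot.sense();print(wc(s['position']),s['force'])
for n in('scene','wrist'): cap(n,n+'6')
a=cv2.imread('pics/wrist6.png')[100:300,180:340]; b=cv2.imread('pics/scene6.png')[140:220,185:249]
cv2.imwrite('pics/s6.png',np.hstack([cv2.resize(np.clip(x*1.5,0,255).astype(np.uint8),(w,500),interpolation=2) for x,w in((a,400),(b,400))]))
```

```text
[ 37.63155669  75.38140712 123.34598073] [-0.44634779  0.10502393  0.04262344]
```

View pics/s6.png

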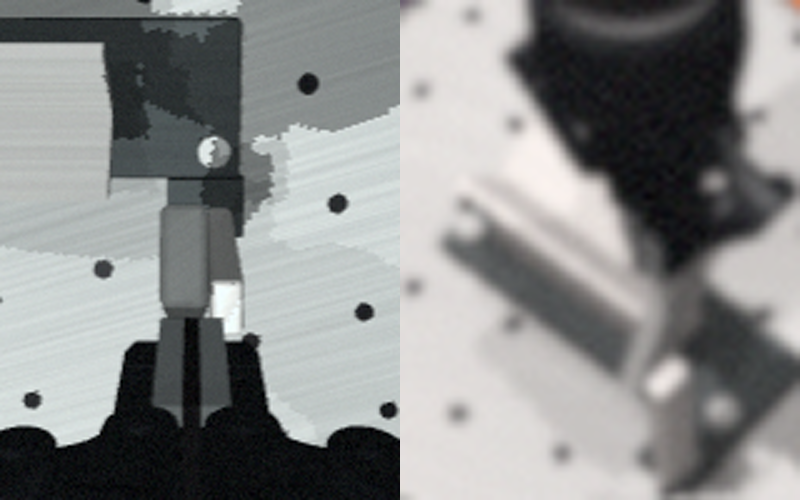

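The flag now leans with the fingers. Wrist crop: its end is at (185,260), ahead of the tips at (190,320). Continuing.

Call:
play_rows(motion="0 0 0 0.4 0 -0.4 0; 0 0 0 1 0 -1.4 0; 0 0 0 1.9 0 -2.3 0; 0 0 0 2.9 0 -3 0; 0 0 0 3.6 0 -3.5 0; 0 0 0 4.2 0 -3.7 0; 0 0 0 4.2 0 -3.7 0")

```text
t: 8.15
position: [516.2, -144.0, 79.2]
orientation: [[-0.001, 0.285, 0.959], [0.001, 0.959, -0.285], [-1.0, 0.0, -0.002]]
force: [-0.2, -0.4, 0.3]
grip_width: 0.0
```

```bash
cat > v.py <<'E'
from h import *
import sys
n0=sys.argv[1]
s=robot.sense();print(wc(s['position']),s['force'])
for n in('scene','wrist'): cap(n,n+n0)
a=cv2.imread(f'pics/wrist{n0}.png')[100:300,180:340]; b=cv2.imread(f'pics/scene{n0}.png')[140:220,185:249]
cv2.imwrite(f'pics/s{n0}.png',np.hstack([cv2.resize(np.clip(x*1.5,0,255).astype(np.uint8),(w,500),interpolation=2) for x,w in((a,400),(b,400))]))
E
python3 v.py 7
```

```text
[ 0.14992556 75.5366644  79.22466984] [-0.20546023 -0.42929887  0.26914343]
```

View pics/s7.png

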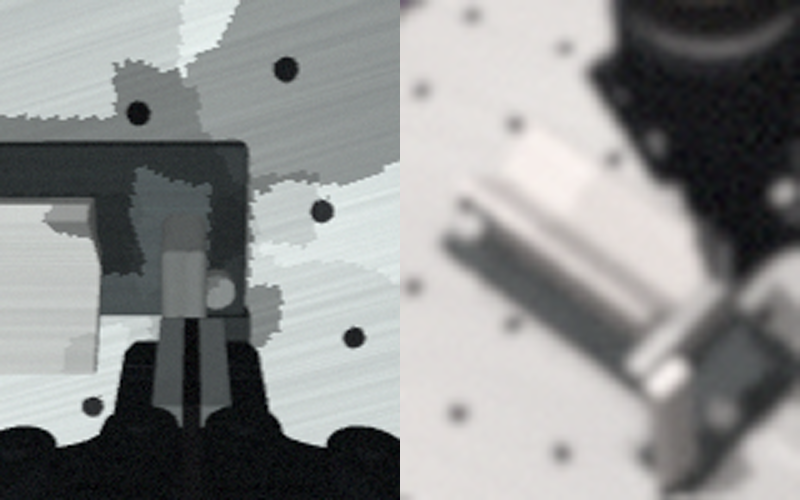

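Nearly down; the flag's end is at (185,285) in the wrist crop. Now pressing down in small steps and watching the force.

Call:
play_rows(motion="0 0 0 0.3 0 0 0; 0 0 0 0.6 0 0 0; 0 0 0 0.6 0 0 0")

```text
t: 8.62
position: [516.7, -144.2, 73.8]
orientation: [[-0.0, 0.285, 0.959], [0.0, 0.959, -0.285], [-1.0, 0.0, -0.0]]
force: [0.0, -0.6, 0.1]
grip_width: 0.0
```

Call:
play_rows(motion="0 0 0 0.2 0 0 0; 0 0 0 0.2 0 0 0")

```text
t: 8.88
position: [516.8, -144.2, 71.9]
orientation: [[-0.0, 0.285, 0.959], [0.0, 0.959, -0.285], [-1.0, 0.0, -0.0]]
force: [1.0, 0.3, -0.7]
grip_width: -0.001
```

Call:
play_rows(motion="0 0 0 0.2 0 0 0; 0 0 0 0.2 0 0 0")

```text
t: 9.12
position: [517.0, -144.3, 71.4]
orientation: [[0.001, 0.285, 0.959], [-0.0, 0.959, -0.285], [-1.0, -0.0, 0.001]]
force: [-3.2, 0.3, 5.8]
grip_width: -0.002
```

Call:
play_rows(motion="0 0 0 0.2 0 0 0; 0 0 0 0.2 0 0 0; 0 0 0 0.2 0 0 0")

```text
t: 9.5
position: [517.0, -144.3, 71.2]
orientation: [[0.001, 0.285, 0.959], [-0.001, 0.959, -0.285], [-1.0, -0.0, 0.002]]
force: [-5.5, 2.3, 11.6]
grip_width: 0.001
```

```bash
python3 v.py 8
```

```text
[ 0.99421026 75.45433772 71.21553174] [-5.54469211  2.29520632 11.59942331]
```

View pics/s8.png

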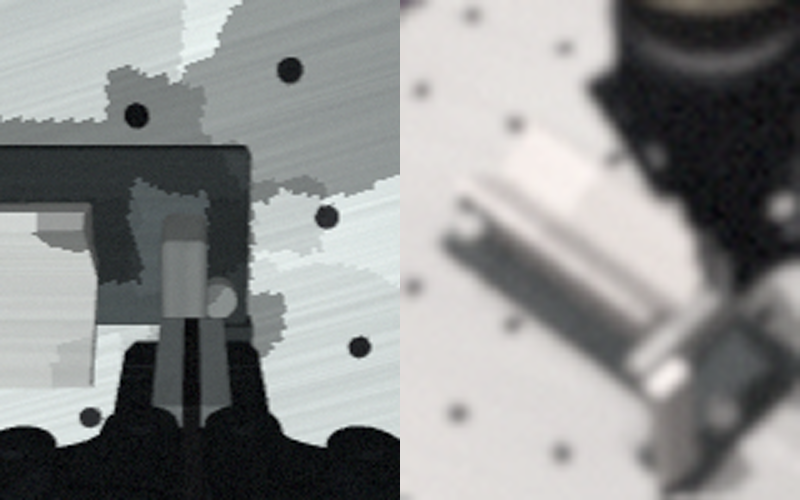

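The flag is level: the wrist crop shows its end straight at (185,280), and the force rises to 11.6 N against the end stop. Contact at TCP z = 71.2 with the flag top at 86 confirms the shut tips are about 15 mm behind the reported TCP. Next I'll retreat and plan the tube grasp, tilted 0.55 rad below horizontal.

```bash
cat >> h.py <<'E'
def tilt(al,de):
    x=np.array([np.cos(de)*np.cos(al),np.cos(de)*np.sin(al),-np.sin(de)]);y=np.array([-np.sin(al),np.cos(al),0]);return np.c_[x,y,np.cross(x,y)]
E
python3 - <<'E'
from h import *
R=tilt(.135,.55); A=np.array([506.,136.4,65])
print((A-116*R[:,0]).round(1))
rel(A-116*R[:,0]+[0,0,40],R); rel(A-116*R[:,0],R)
E
```

```text
[408.  123.1 125.6]
row [-0.386 -1.003  0.217] [ -9.48  22.53 -18.05] | now [ 517.  -144.4   71.2] t 9.6 F [-4.6  1.5 11.8] g 0.001
row [-0.386 -1.003  0.217] [ -5.48  22.53 -18.05] | now [ 517.  -144.4   71.2] t 9.6 F [-4.6  1.5 11.8] g 0.001
```

Call:
play_rows(motion="0 0 0 -4 0 0 0; 0 0 0 -9 0 0 2; 0 0 0 -14 0 0 4; 0 0 0 -14 0 0 8.5")

```text
t: 10.1
position: [519.7, -145.4, 213.9]
orientation: [[0.01, 0.285, 0.959], [-0.004, 0.959, -0.285], [-1.0, -0.001, 0.011]]
force: [-0.6, -0.1, -0.0]
grip_width: 0.635
```

```bash
python3 - <<'E'
from h import *
R=tilt(.135,.55); A=np.array([506.,136.4,65])
T=A-96*R[:,0]
rel(T+[0,0,30],R);rel(T,R)
E
python3 v.py 9
```

```text
row [-0.384 -0.995  0.219] [  6.66  23.26 -16.87] | now [ 519.7 -145.4  213.9] t 10.1 F [-0.6 -0.1 -0. ] g 0.635
row [-0.384 -0.995  0.219] [  9.66  23.27 -16.9 ] | now [ 519.7 -145.4  213.9] t 10.1 F [-0.6 -0.1 -0. ] g 0.635
[  3.8966989   75.17322086 213.86804989] [-0.59882094 -0.09995421 -0.01500013]
```

View pics/s9.png

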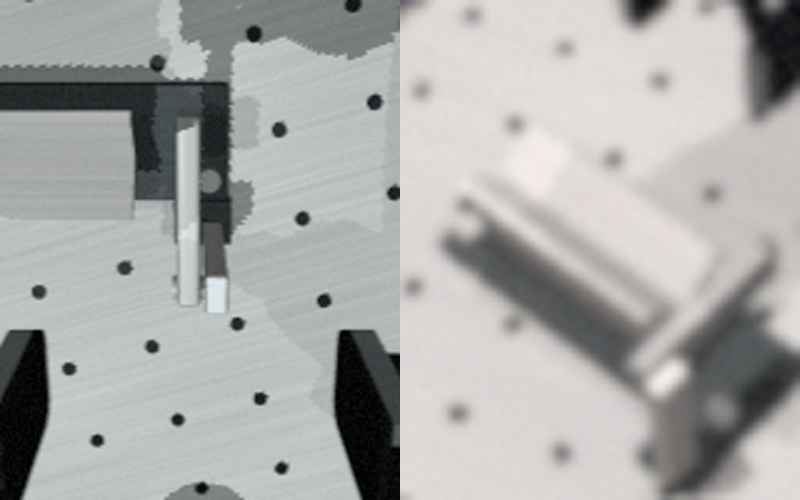

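The flag lies level in both views. Moving to the pre-grasp behind the tube.

Call:
play_rows(motion="-0.1 -0.2 0.05 1 5 -4 8.5; -0.2 -0.4 0.1 2 10 -8 8.5; -0.3 -0.7 0.17 4 18 -13 8.5; -0.384 -0.995 0.219 6.7 23.3 -16.9 8.5; -0.384 -0.995 0.219 6.7 23.3 -16.9 8.5; -0.384 -0.995 0.219 6.7 23.3 -16.9 8.5; -0.384 -0.995 0.219 6.7 23.3 -16.9 8.5; -0.384 -0.995 0.219 9.7 23.3 -16.9 8.5; -0.384 -0.995 0.219 9.7 23.3 -16.9 8.5")

```text
t: 11.32
position: [500.1, 182.9, 100.4]
orientation: [[0.826, -0.114, 0.553], [0.09, 0.993, 0.071], [-0.557, -0.009, 0.83]]
force: [0.4, 1.0, -0.8]
grip_width: 0.997
```

Run:
```python
from h import *
s=robot.sense();print(s['qpos'].round(3),s['grip_width'])
R=tilt(.135,.55); A=np.array([506.,136.4,65])
rel(A-96*R[:,0],R); rel(A+24*R[:,0],R)
c=cap('wrist','w10'); im=cv2.resize(np.clip(c['frame']*1.8,0,255).astype(np.uint8),(800,600))
for z,r in((110,25),(18,25),(0,20)):
    q=(proj('w10',[[506+r*np.cos(t),136.4+r*np.sin(t),z] for t in np.linspace(0,6.28,30)])/.64).astype(np.int32);cv2.polylines(im,[q],True,(0,0,255),1)
cv2.imwrite('pics/w10b.png',im)
```

```text
[ 0.347 -0.988 -1.211  0.381 -0.197  0.124] 0.9972808507518477
row [-0.004 -0.041  0.022] [-7.55 -4.87 -3.34] | now [500.1 182.9 100.4] t 11.32 F [ 0.4  1.  -0.8] g 0.997
row [-0.004 -0.041  0.022] [ 4.44 -4.6  -2.85] | now [500.1 182.9 100.4] t 11.32 F [ 0.4  1.  -0.8] g 0.997
```

View pics/w10b.png

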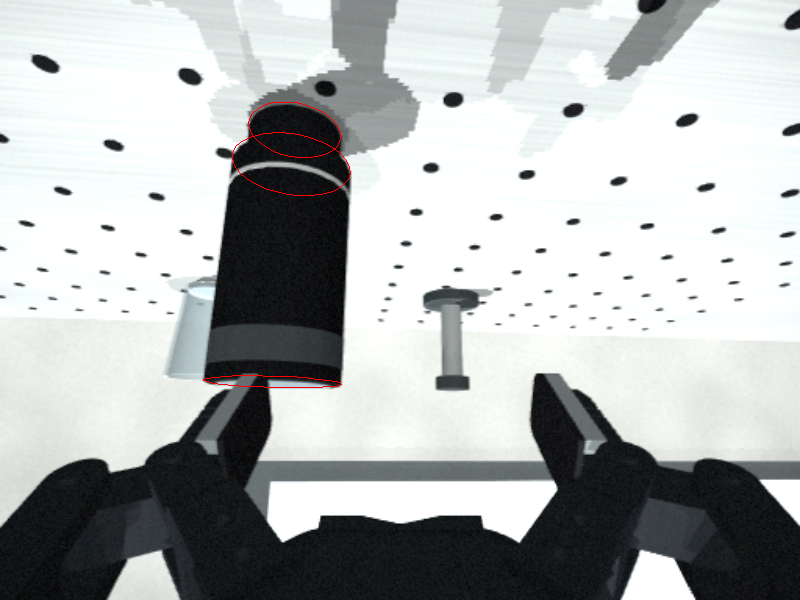

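The overlay shows the tube exactly where I measured it (red outlines match, top at (270,380), nose at (295,130)), still standing. But the arm ran into joints 2 and 3's limits, because a radial low approach is too cramped. I'll retreat upward, then come in from the tube's left side so that joint 5 does the tilting.

Run:
```python
from h import *
s=robot.sense();R=s['orientation']
rel(s['position']+[0,10,100],R)
Rg=tilt(-1.44,.785)
rel([505,260,230],Rg); rel([490,200,200],down(.13))
for n,uv in dict(purpleflagtip=(617,380),purplec=(625,437),orangeflag=(442,405),orangec=(470,457),yellow=(610,288),yflag=(592,228)).items(): print(n,ray('top0',(uv[0]*.64,uv[1]*.64),150 if 'fl' in n else 60).round())
```

```text
row [0. 0. 0.] [-5.48  0.9   8.38] | now [500.3 182.4 100.6] t 11.38 F [ 0.2  0.2 -0.1] g 0.998
row [ 0.993  0.161 -1.197] [-6.13  7.54 11.55] | now [500.3 182.4 100.6] t 11.38 F [ 0.2  0.2 -0.1] g 0.998
row [ 1.421  0.776 -0.75 ] [-6.23  1.78  7.81] | now [500.3 182.4 100.6] t 11.38 F [ 0.2  0.2 -0.1] g 0.998
purpleflagtip [ 404. -413.  150.]
purplec [ 321. -451.   60.]
orangeflag [ 356. -148.  150.]
orangec [ 280. -200.   60.]
yellow [ 568. -433.   60.]
yflag [ 644. -380.  150.]
```

Call:
play_rows(motion="0 0 0 -3 1 4.5 8.5; 0 0 0 -6 2 9 8.5; 0 0 0 -9 3 13.5 8.5; 0 0 0 -9 3 13.5 8.5")

```text
t: 11.88
position: [499.2, 214.7, 273.0]
orientation: [[0.833, -0.112, 0.542], [0.092, 0.994, 0.065], [-0.546, -0.005, 0.838]]
force: [0.1, -0.1, 1.1]
grip_width: 0.998
```

Run:
```python
from h import *
s=robot.sense();print(s['qpos'].round(3))
R=tilt(-1.44,.7);A=np.array([506.,136.4,65])
print((A-96*R[:,0]).round(),(A+24*R[:,0]).round())
rel(A-96*R[:,0]+[0,0,80],R);
```

```text
[ 0.455 -0.932 -0.854  0.684 -0.288  0.188]
[496. 209. 127.] [508. 118.  50.]
row [ 0.929  0.101 -1.245] [ 3.33 -0.48 -5.73] | now [499.2 214.7 273. ] t 11.88 F [ 0.1 -0.1  1.1] g 0.998
```

Call:
play_rows(motion="0.186 0.02 -0.249 0 0 0 8.5; 0.372 0.04 -0.498 0 0 0 8.5; 0.557 0.06 -0.747 0 0 0 8.5; 0.743 0.08 -0.996 0 0 0 8.5; 0.929 0.1 -1.245 0 0 0 8.5; 0.929 0.1 -1.245 1.5 -0.2 -2.5 8.5; 0.929 0.1 -1.245 3.3 -0.5 -5.7 8.5; 0.929 0.1 -1.245 3.3 -0.5 -5.7 8.5; 0.929 0.1 -1.245 3.3 -0.5 -5.7 8.5; 0.929 0.1 -1.245 3.3 -0.5 -5.7 8.5")

```text
t: 13.12
position: [494.6, 206.4, 194.8]
orientation: [[0.089, 0.992, 0.095], [-0.764, 0.128, -0.632], [-0.639, -0.016, 0.769]]
force: [-0.9, 0.1, -0.9]
grip_width: 0.997
```

Run:
```python
from h import *
s=robot.sense();print(s['qpos'].round(3))
R=tilt(-1.44,.7);A=np.array([506.,136.4,65])
rel(A-96*R[:,0]+[0,0,80],R);rel(A-96*R[:,0],R);rel(A+24*R[:,0],R)
```

```text
[ 0.675  0.57   0.426  1.996 -0.71   2.326]
row [0.011 0.007 0.012] [-0.96  0.2   0.77] | now [494.6 206.4 194.8] t 13.12 F [-0.9  0.1 -0.9] g 0.997
row [0.011 0.007 0.012] [ 4.15  0.33 -5.39] | now [494.6 206.4 194.8] t 13.12 F [-0.9  0.1 -0.9] g 0.997
row [0.011 0.007 0.012] [16.15  0.47 -5.47] | now [494.6 206.4 194.8] t 13.12 F [-0.9  0.1 -0.9] g 0.997
```

Call:
play_rows(motion="0.011 0.007 0.012 2 0.2 -2.5 8.5; 0.011 0.007 0.012 4.1 0.3 -5.4 8.5; 0.011 0.007 0.012 4.1 0.3 -5.4 8.5; 0.011 0.007 0.012 4.1 0.3 -5.4 8.5")

```text
t: 13.62
position: [495.3, 211.0, 132.0]
orientation: [[0.106, 0.991, 0.083], [-0.756, 0.134, -0.641], [-0.646, 0.006, 0.763]]
force: [-0.3, 0.2, 0.0]
grip_width: 0.995
```

Run:
```python
from h import *
s=robot.sense();print(s['qpos'].round(3))
R=tilt(-1.44,.7);A=np.array([506.,136.4,65])
rel(A-96*R[:,0],R);rel(A+24*R[:,0],R)
c=cap('wrist','w11'); im=cv2.resize(np.clip(c['frame']*1.8,0,255).astype(np.uint8),(800,600))
for z,r in((110,25),(18,25),(0,20)):
    q=(proj('w11',[[506+r*np.cos(t),136.4+r*np.sin(t),z] for t in np.linspace(0,6.28,30)])/.64).astype(np.int32);cv2.polylines(im,[q],True,(0,0,255),1)
cv2.imwrite('pics/w11b.png',im)
```

```text
[ 0.682  0.583  0.327  1.862 -0.712  2.329]
row [-0.002 -0.003 -0.007] [ 0.48  0.08 -0.27] | now [495.3 211.  132. ] t 13.62 F [-0.3  0.2  0. ] g 0.995
row [-0.002 -0.003 -0.007] [12.48  0.   -0.24] | now [495.3 211.  132. ] t 13.62 F [-0.3  0.2  0. ] g 0.995
```

View pics/w11b.png

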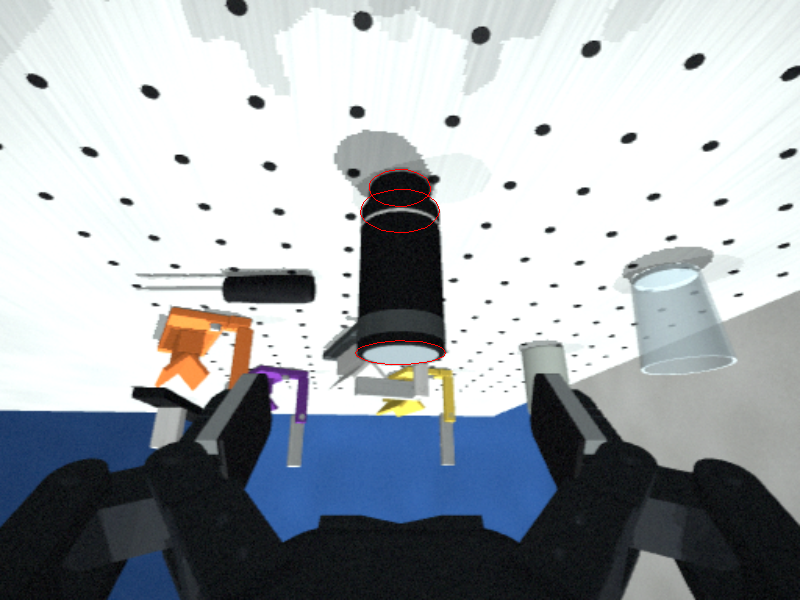

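The tube is centred between the jaws (400,280), overlay matching. Advancing.

Call:
play_rows(motion="0 0 -0.007 3 0 -0.1 8.5; 0 0 -0.007 6 0 -0.2 8.5; 0 0 -0.007 9 0 -0.2 8.5; 0 0 -0.007 11 0 -0.2 8.5; 0 0 -0.007 12.4 0 -0.2 8.5; 0 0 -0.007 12.4 0 -0.2 8.5")

```text
t: 14.42
position: [508.5, 118.4, 49.3]
orientation: [[0.098, 0.992, 0.081], [-0.757, 0.127, -0.641], [-0.647, 0.001, 0.763]]
force: [0.2, 0.2, 0.2]
grip_width: 0.997
```

Run:
```python
from h import *
s=robot.sense();print(s['qpos'].round(3),s['force'].round(1))
R=tilt(-1.44,.7);A=np.array([506.,136.4,65])
rel(A+24*R[:,0],R)
c=cap('wrist','w12'); im=cv2.resize(np.clip(c['frame']*1.8,0,255).astype(np.uint8),(800,600))
cv2.imwrite('pics/w12b.png',im)
```

```text
[ 0.546  0.496  0.042  1.564 -0.771  2.174] [0.2 0.2 0.2]
row [-0.003 -0.003  0.002] [ 0.   -0.01  0.03] | now [508.5 118.4  49.3] t 14.43 F [0.2 0.2 0.2] g 0.997
```

View pics/w12b.png

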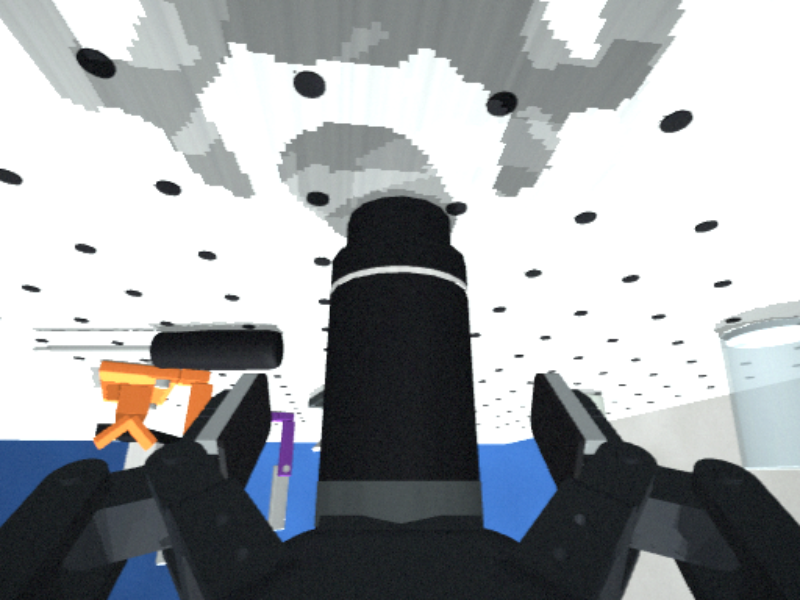

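Centred, with the pads either side of the body. Closing.

Call:
play_rows(motion="0 0 0 0 0 0 6; 0 0 0 0 0 0 4; 0 0 0 0 0 0 4; 0 0 0 0 0 0 4; 0 0 0 0 0 0 4; 0 0 0 0 0 0 4")

```text
t: 15.22
position: [508.8, 119.2, 49.6]
orientation: [[0.099, 0.992, 0.082], [-0.757, 0.128, -0.641], [-0.646, 0.002, 0.763]]
force: [-1.4, 3.5, 5.0]
grip_width: 0.561
```

Run:
```python
from h import *
s=robot.sense();print(s['position'],s['force'].round(1),s['wrist_torque'].round(2))
R=s['orientation'];rel(s['position']+[0,0,60],R)
c=cap('wrist','w13'); im=cv2.resize(np.clip(c['frame']*1.8,0,255).astype(np.uint8),(800,600))
cv2.imwrite('pics/w13b.png',im)
```

```text
[508.82789775 119.22176471  49.63987947] [-1.4  3.5  5. ] [ 0.34  0.22 -0.18]
row [0. 0. 0.] [-3.88  0.01  4.58] | now [508.8 119.2  49.6] t 15.22 F [-1.4  3.5  5. ] g 0.561
```

View pics/w13b.png

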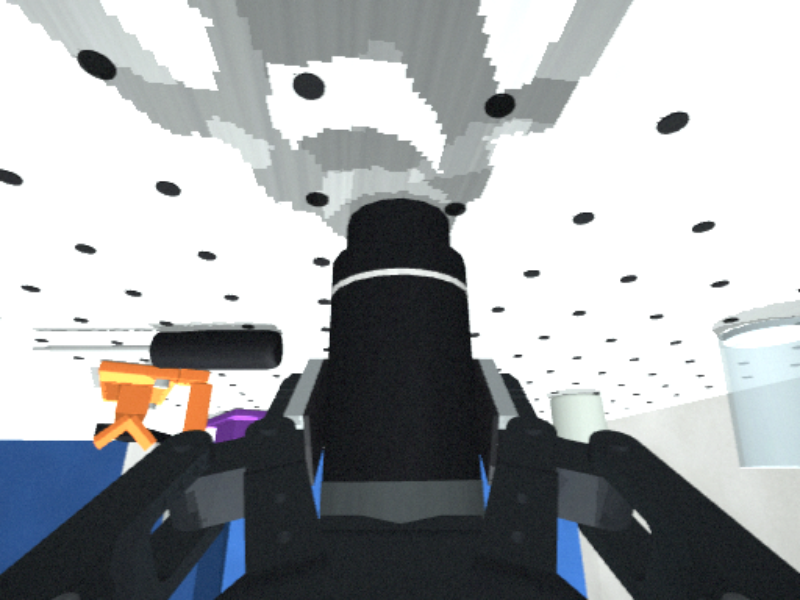

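Gripped: opening 0.56 (about 48 mm). Lifting gently.

Call:
play_rows(motion="0 0 0 -0.3 0 0.4 4; 0 0 0 -0.7 0 0.8 4; 0 0 0 -1.3 0 1.5 4; 0 0 0 -2.6 0 3 4; 0 0 0 -3.9 0 4.6 4; 0 0 0 -5.2 0 6.2 4; 0 0 0 -6.5 0 7.6 4; 0 0 0 -6.5 0 7.6 4")

```text
t: 16.27
position: [509.5, 120.0, 151.3]
orientation: [[0.101, 0.992, 0.079], [-0.755, 0.128, -0.643], [-0.648, 0.005, 0.762]]
force: [-0.2, -0.7, -4.1]
grip_width: 0.56
```

Run:
```python
from h import *
s=robot.sense();print(s['qpos'].round(3),s['force'].round(1),s['wrist_torque'].round(2),s['grip_width'])
c=cap('wrist','w14'); im=cv2.resize(np.clip(c['frame']*1.8,0,255).astype(np.uint8),(800,600))
cv2.imwrite('pics/w14b.png',im)
```

```text
[ 0.548  0.413  0.145  1.745 -0.771  2.175] [-0.2 -0.7 -4.1] [1.43 0.21 0.06] 0.5597504027927567
```

View pics/w14b.png

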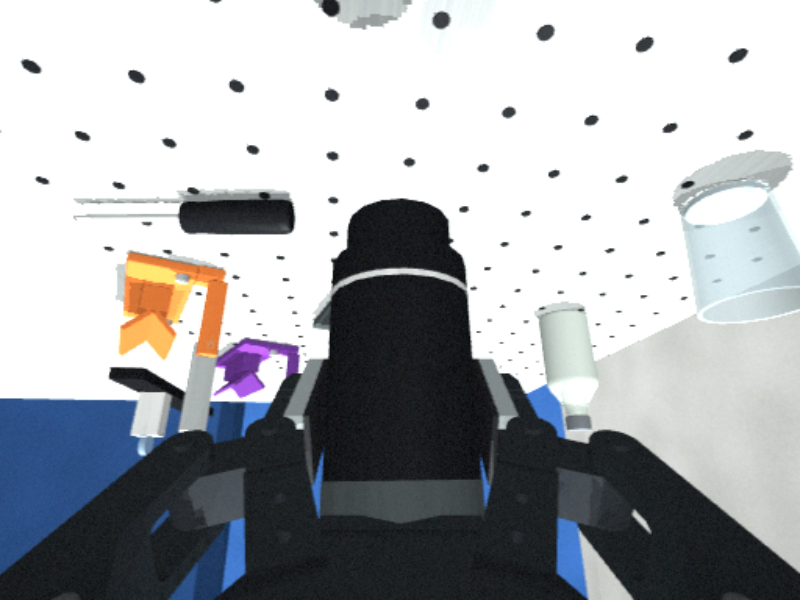

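Held without slip; the force of -4.1 N gives about 0.42 kg. Next is the laying pose: turn about the jaw axis high above the cradle.

```bash
cat > place.py <<'E'
from h import *
Rg=np.array([[0.099,0.992,0.082],[-0.757,0.128,-0.641],[-0.646,0.002,0.763]]);Rg=Ro.from_matrix(Rg).as_matrix()
pg=np.array([508.82,119.22,49.64])
nose=Rg.T@(np.array([506,136.4,0])-pg); dr=Rg.T@[0,0,1.]
nose[1]=0
yc=cw(0,1,0)-cw(0,0,0); xc=cw(1,0,0)-cw(0,0,0)
B=np.c_[dr,np.cross(np.cross(dr,[0,1,0]),dr),np.cross(dr,[0,1,0])]
def target(y,z):
    u=-yc; Bt=np.c_[u,xc,np.cross(u,xc)]
    R=Bt@B.T
    return cw(0,y,z)-R@nose, R
def now():
    s=robot.sense();R=s['orientation'];n=s['position']+R@nose;m=n+60*(R@dr)
    print('nose',wc(n).round(1),'mid',wc(m).round(1),'axis.-y',(R@dr).dot(-yc).round(4))
E
python3 - <<'E'
from place import *
print(nose,dr)
now()
p,R=target(60,230);print(p,R.round(2).tolist())
rel(p,R);rel(*target(60,90))
E
```

```text
[ 18.79267344   0.         -49.12851297] [-0.64612081  0.00169238  0.76323328]
nose [-88.4 342.5 100. ] mid [-88.4 342.4 160. ] axis.-y 0.0022
[ 497.54744167 -206.43744548  212.60023927] [[0.18, 0.96, -0.22], [0.62, -0.28, -0.73], [-0.76, 0.0, -0.65]]
row [ 0.46   1.544 -0.041] [20.46 -5.27 25.67] | now [508.8 119.8 149.6] t 16.32 F [-0.2  0.3 -5.3] g 0.562
row [ 0.46   1.544 -0.041] [29.53 -5.31 15.  ] | now [508.8 119.8 149.6] t 16.32 F [-0.2  0.3 -5.3] g 0.562
```

Call:
play_rows(motion="0 0 0 -1.3 0 1.5 4; 0 0 0 -3.9 0 4.6 4; 0 0 0 -3.9 0 4.6 4; 0.04 0.14 0 -2 -0.5 7 4; 0.09 0.3 -0.01 0.5 -1 9.5 4; 0.14 0.46 -0.01 3 -1.6 12 4; 0.18 0.62 -0.02 6 -2.1 14 4; 0.23 0.77 -0.02 8.5 -2.6 16 4; 0.23 0.77 -0.02 8.5 -2.6 16 4")

```text
t: 17.45
position: [502.0, -58.0, 215.1]
orientation: [[0.075, 0.992, -0.099], [-0.096, -0.092, -0.991], [-0.993, 0.084, 0.088]]
force: [-0.9, 0.9, -4.8]
grip_width: 0.56
```

Run:
```python
from place import *
s=robot.sense();print(s['qpos'].round(3))
now(); rel(*target(60,230))
```

```text
[-0.196 -0.103 -0.057  1.523 -0.079  1.468]
nose [-44.9 200.8 192.1] mid [-40.2 158.7 234.6] axis.-y 0.7013
row [ 0.217  0.78  -0.022] [ 1.63  0.9  14.73] | now [502.  -58.  215.1] t 17.45 F [-0.9  0.9 -4.8] g 0.56
```

Call:
play_rows(motion="0.04 0.15 0 0.3 0.1 2.5 4; 0.09 0.31 -0.01 0.6 0.3 5.5 4; 0.13 0.47 -0.01 1 0.5 8.5 4; 0.17 0.62 -0.02 1.3 0.7 11.5 4; 0.217 0.78 -0.02 1.6 0.9 14.7 4; 0.217 0.78 -0.02 1.6 0.9 14.7 4; 0.217 0.78 -0.02 1.6 0.9 14.7 4")

```text
t: 18.32
position: [500.9, -198.4, 211.3]
orientation: [[0.175, 0.963, -0.207], [0.625, -0.271, -0.732], [-0.76, -0.001, -0.649]]
force: [0.8, 0.1, -4.1]
grip_width: 0.565
```

Run:
```python
from place import *
s=robot.sense();print(s['qpos'].round(3))
now(); rel(*target(60,230)); rel(*target(58,110))
for n in('scene','wrist'): cap(n,n+'15')
a=cv2.imread('pics/wrist15.png'); b=cv2.imread('pics/scene15.png')[70:230,150:310]
cv2.imwrite('pics/s15.png',np.hstack([cv2.resize(np.clip(x*1.5,0,255).astype(np.uint8),(400,w),interpolation=2)[:300] for x,w in((a,300),(b,300))]))
```

```text
[-0.852  0.371  0.285  1.922  0.575  0.863]
nose [  0.3  68.6 228.9] mid [  1.1   8.6 228.7] axis.-y 0.9999
row [ 0.01  -0.004  0.01 ] [-0.66 -0.1   0.57] | now [ 500.9 -198.4  211.3] t 18.32 F [ 0.8  0.1 -4.1] g 0.565
row [ 0.01  -0.004  0.01 ] [ 8.34 -0.09  8.52] | now [ 500.9 -198.4  211.3] t 18.32 F [ 0.8  0.1 -4.1] g 0.565
```

View pics/s15.png

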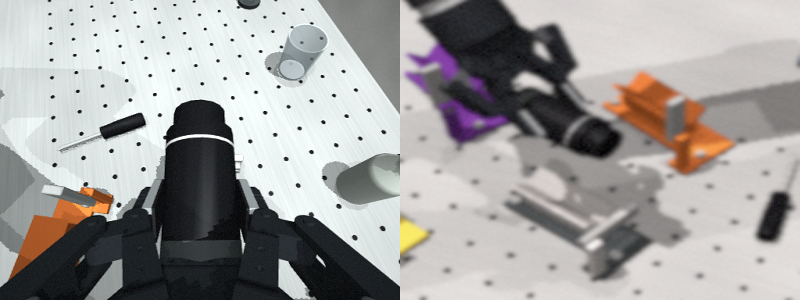

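The tube is level with its nose (595,135 in the scene crop) towards the lowered flag. Lowering to 35 mm above the seat.

Call:
play_rows(motion="0.01 -0.004 0.01 2 -0.1 2.5 4; 0.01 -0.004 0.01 5 -0.1 5.5 4; 0.01 -0.004 0.01 8.3 -0.1 8.5 4; 0.01 -0.004 0.01 8.3 -0.1 8.5 4; 0.01 -0.004 0.01 8.3 -0.1 8.5 4")

```text
t: 19.05
position: [498.9, -208.6, 98.1]
orientation: [[0.189, 0.959, -0.212], [0.617, -0.284, -0.734], [-0.764, 0.008, -0.645]]
force: [0.5, 0.5, -3.7]
grip_width: 0.56
```

Run:
```python
from place import *
s=robot.sense();print(s['qpos'].round(3))
now(); rel(*target(58,85)); rel(*target(58,76))
for n in('scene','wrist'): cap(n,n+'16')
a=cv2.imread('pics/wrist16.png'); b=cv2.imread('pics/scene16.png')[110:230,150:310]
cv2.imwrite('pics/s16.png',np.hstack([cv2.resize(np.clip(x*1.5,0,255).astype(np.uint8),(400,w),interpolation=2)[:300] for x,w in((a,300),(b,300))]))
```

```text
[-0.868  0.412  0.114  1.701  0.574  0.86 ]
nose [  1.8  58.3 115.4] mid [  1.8  -1.7 115.5] axis.-y 1.0
row [ 0.005  0.002 -0.006] [ 2.31 -0.22  1.99] | now [ 498.9 -208.6   98.1] t 19.05 F [ 0.5  0.5 -3.7] g 0.56
row [ 0.005  0.002 -0.006] [ 3.   -0.22  2.57] | now [ 498.9 -208.6   98.1] t 19.05 F [ 0.5  0.5 -3.7] g 0.56
```

View pics/s16.png

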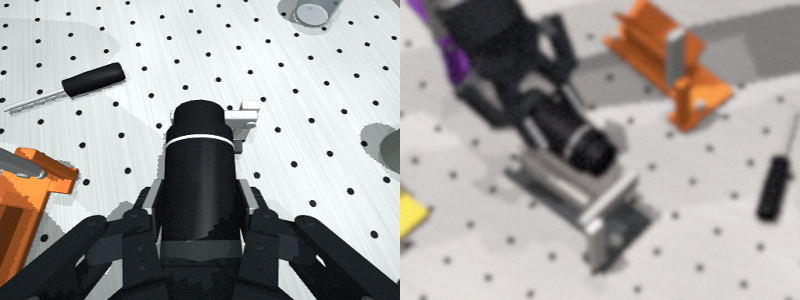

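Call:
play_rows(motion="0.005 0.002 -0.006 1 -0.2 0.9 4; 0.005 0.002 -0.006 1.7 -0.2 1.5 4; 0.005 0.002 -0.006 2.3 -0.2 2 4; 0.005 0.002 -0.006 2.3 -0.2 2 4; 0.005 0.002 -0.006 2.3 -0.2 2 4")

```text
t: 19.77
position: [495.8, -209.1, 64.4]
orientation: [[0.182, 0.958, -0.22], [0.622, -0.286, -0.729], [-0.762, -0.004, -0.648]]
force: [-0.1, -0.3, -4.0]
grip_width: 0.561
```

Run:
```python
from place import *
now(); rel(*target(58,80)); rel(*target(58,75))
for n in('scene','wrist'): cap(n,n+'17')
a=cv2.imread('pics/wrist17.png')[100:320,150:400]; b=cv2.imread('pics/scene17.png')[140:220,190:280]
cv2.imwrite('pics/s17.png',np.hstack([cv2.resize(np.clip(x*1.5,0,255).astype(np.uint8),(400,352),interpolation=2) for x in (a,b)]))
```

```text
nose [-0.8 57.  82. ] mid [-0.9 -3.  81.8] axis.-y 1.0
row [-0.004 -0.002  0.002] [0.2  0.09 0.04] | now [ 495.8 -209.1   64.4] t 19.77 F [-0.1 -0.3 -4. ] g 0.561
row [-0.004 -0.002  0.002] [0.59 0.09 0.37] | now [ 495.8 -209.1   64.4] t 19.77 F [-0.1 -0.3 -4. ] g 0.561
```

View pics/s17.png

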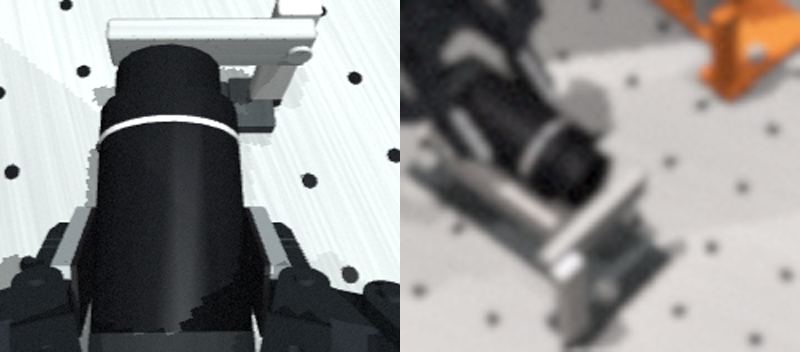

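Run:
```python
from place import *
f='wrist17'
P=[(-27,70,86),(-27,70,64),(50,70,75),(61,70,86)]
print(((proj(f,[cw(*p) for p in P])-[150,100])*1.6).round(1).tolist())
s=load(f);R=s['ori'];n=s['pos']+R@nose
Q=[n+20*(R@[0,1,0])+18*(R@dr),n-20*(R@[0,1,0])+18*(R@dr),n+25*(R@[0,1,0])+40*(R@dr),n-25*(R@[0,1,0])+40*(R@dr)]
print(((proj(f,Q)-[150,100])*1.6).round(1).tolist())
im=cv2.imread('pics/wrist17.png')[100:230,200:360];cv2.imwrite('pics/w17c.png',cv2.resize(np.clip(im*1.3,0,255).astype(np.uint8),None,fx=5,fy=4.6,interpolation=2))
```

```text
[[101.9, 37.7], [109.1, 67.9], [295.0, 52.5], [330.6, 36.4]]
[[225.2, 114.4], [116.1, 114.5], [242.6, 171.4], [99.0, 171.5]]
```

View pics/w17c.png

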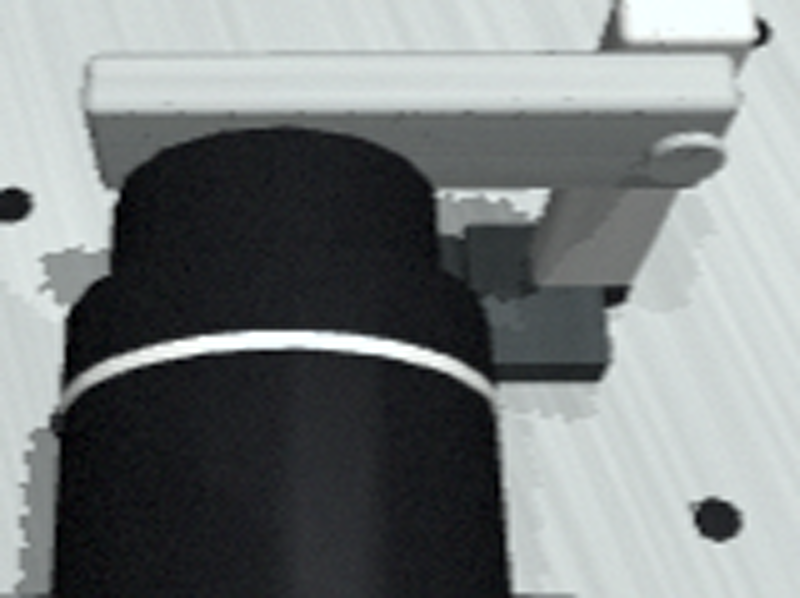

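Comparing the flag's corners at (90,110) and (108,187) and its hinge at (688,160) with the tube's nose edges at (115,240) and (435,240), the tube sits about 3.5 mm too far to cradle -x. I'll correct sideways and lower.

```bash
cat >> h.py <<'E'
CP=[494.7+.959*2.4,-216.4-.2826*2.4,-.2865]
E
sed -i 's/^nose\[1\]=0/nose[1]=-1/' place.py
python3 - <<'E'
from place import *
now(); rel(*target(58,80)); rel(*target(58,77)); rel(*target(58,75))
E
```

```text
nose [-4.  56.9 82.2] mid [-4.1 -3.1 82.1] axis.-y 1.0
row [-0.004 -0.002  0.001] [0.23 0.41 0.05] | now [ 496.  -209.2   64.7] t 19.88 F [-0.2  0.9 -3.2] g 0.562
row [-0.004 -0.002  0.001] [0.46 0.41 0.24] | now [ 496.  -209.2   64.7] t 19.88 F [-0.2  0.9 -3.2] g 0.562
row [-0.004 -0.002  0.001] [0.61 0.42 0.37] | now [ 496.  -209.2   64.7] t 19.88 F [-0.2  0.9 -3.2] g 0.562
```

Call:
play_rows(motion="-0.004 -0.002 0.001 0 0.2 0 4; -0.004 -0.002 0.001 0.1 0.4 0 4; -0.004 -0.002 0.001 0.2 0.4 0.1 4; -0.004 -0.002 0.001 0.4 0.4 0.2 4; -0.004 -0.002 0.001 0.4 0.4 0.2 4")

```text
t: 20.5
position: [499.7, -209.0, 60.8]
orientation: [[0.183, 0.959, -0.217], [0.62, -0.284, -0.731], [-0.763, -0.001, -0.646]]
force: [-2.3, -0.1, 0.2]
grip_width: 0.561
```

Run:
```python
from place import *
now(); rel(*target(58,75)); print(robot.sense()['wrist_torque'])
cap('wrist','wrist18')
im=cv2.imread('pics/wrist18.png')[100:230,200:360];cv2.imwrite('pics/w18c.png',cv2.resize(np.clip(im*1.3,0,255).astype(np.uint8),None,fx=5,fy=4.6,interpolation=2))
```

```text
nose [-0.6 58.1 78.2] mid [-0.6 -1.9 78.2] axis.-y 1.0
row [-0.    -0.     0.001] [0.23 0.06 0.22] | now [ 499.7 -209.    60.8] t 20.5 F [-2.3 -0.1  0.2] g 0.561
[-0.6576193   0.65256404  0.36221067]
```

View pics/w18c.png

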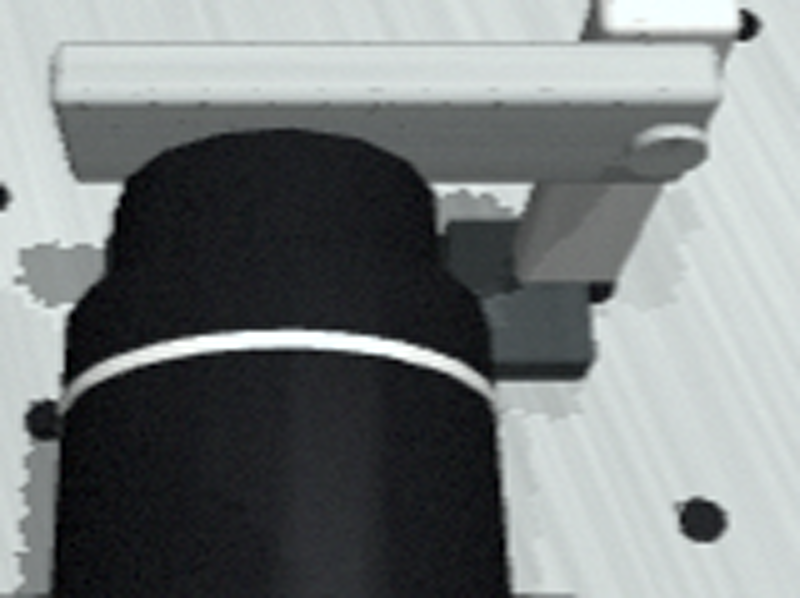

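Aligned now: the flag puts x=0 at column 270 and the nose centre is at 272. The force shows first contact. Easing down in small steps.

Call:
play_rows(motion="0 0 0 0.08 -0.05 0.07 4; 0 0 0 0.08 -0.05 0.07 4")

```text
t: 20.8
position: [499.7, -209.0, 60.7]
orientation: [[0.184, 0.959, -0.216], [0.62, -0.284, -0.731], [-0.763, 0.0, -0.647]]
force: [-4.3, -0.0, 5.0]
grip_width: 0.564
```

Run:
```python
from place import *
now(); rel(*target(58,75)); s=robot.sense();print(s['wrist_torque'],wc(np.r_[CP[0],CP[1],0]+s['force']*[1,1,0]))
```

```text
nose [-0.6 58.1 78.1] mid [-0.6 -1.9 78.1] axis.-y 1.0
row [ 0.    -0.001 -0.   ] [0.22 0.06 0.21] | now [ 499.7 -209.    60.7] t 20.8 F [-4.3 -0.   5. ] g 0.564
[-0.07755898  0.64310279  0.47088311] [-4.14679792 -1.26242253  0.        ]
```

Run:
```python
from place import *
f='wrist18'
P=[(-27,70,86),(-27,70,64),(50,69,75)]
print(proj(f,[cw(*p) for p in P]).round(1).tolist())
print(proj(f,[cw(p[0],p[1],p[2]+3) for p in P]).round(1).tolist(),proj(f,[cw(p[0],p[1]+3,p[2]) for p in P]).round(1).tolist())
s=load(f);R=s['ori']
for k in(-15,-18,-22):
  print(k,[wc(s['pos']+R@np.array([k,25,z])).round(1).tolist() for z in(-11,11)])
im=cv2.imread('pics/wrist18.png')[200:340,160:352];cv2.imwrite('pics/w18d.png',cv2.resize(np.clip(im*2.2,0,255).astype(np.uint8),None,fx=4,fy=4,interpolation=2))
```

```text
[[211.0, 121.2], [215.8, 140.7], [334.6, 132.6]]
[[210.3, 118.2], [215.2, 138.3], [335.8, 129.9]] [[211.3, 117.1], [216.0, 136.9], [334.1, 128.6]]
-15 [[25.3, 7.2, 79.3], [25.3, -9.6, 65.1]]
-18 [[25.3, 5.2, 81.6], [25.3, -11.6, 67.4]]
-22 [[25.3, 2.6, 84.7], [25.3, -14.2, 70.4]]
```

View pics/w18d.png

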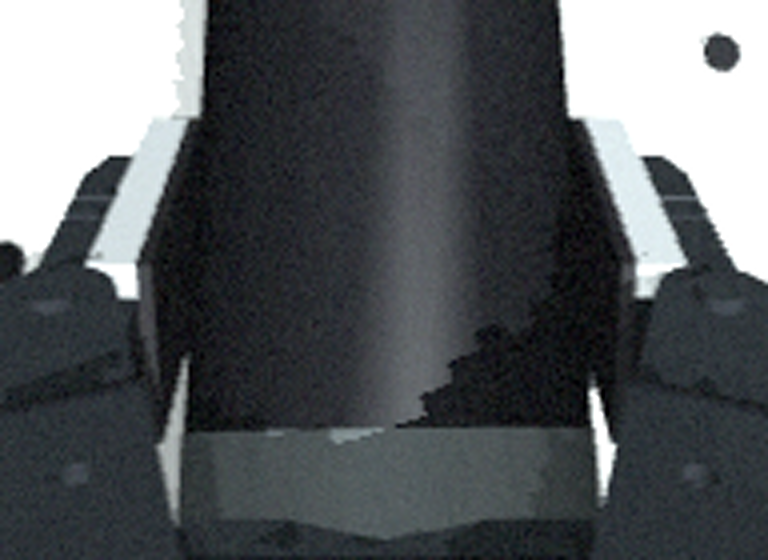

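Fingertips clear the V (lowest about z = 65), and both downward and sideways commands are resisted, so the tube is in the V. I'll relieve the sideways force a little.

Call:
play_rows(motion="0 0 0 0 -0.1 0 4; 0 0 0 0 -0.1 0 4")

```text
t: 21.05
position: [498.8, -208.8, 59.8]
orientation: [[0.184, 0.959, -0.216], [0.62, -0.284, -0.732], [-0.763, 0.001, -0.646]]
force: [-2.4, 0.2, 5.2]
grip_width: 0.564
```

Run:
```python
from place import *
now(); s=robot.sense();print(s['position'],s['force'],s['wrist_torque'])
```

```text
nose [-1.5 58.1 77.2] mid [-1.5 -1.9 77.2] axis.-y 1.0
[ 498.84736214 -208.83861159   59.80024805] [-2.41141658  0.2314417   5.18807995] [-0.12180663  0.46532948  0.24015908]
```

It slid 0.9 mm down and 0.9 mm sideways, so only the +x wall was touching. Continuing that way.

Call:
play_rows(motion="0 0 0 0 -0.1 0 4; 0 0 0 0 -0.1 0 4")

```text
t: 21.3
position: [498.7, -208.8, 59.7]
orientation: [[0.186, 0.959, -0.215], [0.619, -0.284, -0.732], [-0.763, 0.003, -0.646]]
force: [0.8, -0.1, 4.8]
grip_width: 0.562
```

Call:
play_rows(motion="0 0 0 0.04 -0.1 0.03 4; 0 0 0 0.04 -0.1 0.03 4")

```text
t: 21.55
position: [498.6, -208.9, 59.7]
orientation: [[0.188, 0.959, -0.215], [0.619, -0.285, -0.732], [-0.763, 0.005, -0.646]]
force: [2.6, 0.3, 4.8]
grip_width: 0.563
```

Run:
```python
from place import *
now(); s=robot.sense();print(s['position'],s['force'],s['wrist_torque'])
```

```text
nose [-1.7 57.9 77.1] mid [-1.8 -2.1 77. ] axis.-y 1.0
[ 498.62619009 -208.90780601   59.65884178] [2.55140605 0.33958091 4.79992392] [-0.14538497 -0.52872057 -0.66894004]
```

Now both walls react, so the tube is seated. Undoing the last sideways offset and sliding along +y: 1 mm = (0.065, 0, -0.076) cm.

Call:
play_rows(motion="0 0 0 0 0.08 0 4; 0 0 0 0.13 0.08 -0.15 4; 0 0 0 0.26 0.08 -0.3 4; 0 0 0 0.39 0.08 -0.46 4; 0 0 0 0.52 0.08 -0.61 4; 0 0 0 0.52 0.08 -0.61 4")

```text
t: 22.3
position: [500.2, -204.0, 59.5]
orientation: [[0.185, 0.959, -0.217], [0.615, -0.285, -0.735], [-0.767, 0.003, -0.642]]
force: [-3.5, -7.3, 7.8]
grip_width: 0.561
```

```bash
cat > q.py <<'E'
from place import *
import sys
now(); s=robot.sense();print(s['position'].round(1),s['force'].round(1),'Fy_cradle',round(float(s['force']@yc),2),'Fx',round(float(s['force']@xc),2),s['t'])
n=sys.argv[1]; cap('wrist','wrist'+n)
im=cv2.imread(f'pics/wrist{n}.png')[100:230,200:360];cv2.imwrite(f'pics/w{n}c.png',cv2.resize(np.clip(im*1.3,0,255).astype(np.uint8),None,fx=5,fy=4.6,interpolation=2))
E
python3 q.py 19
```

```text
nose [-1.6 63.2 76.7] mid [-1.7  3.2 77. ] axis.-y 1.0
[ 500.2 -204.    59.5] [-3.5 -7.3  7.8] Fy_cradle -8.02 Fx -1.25 22.3
```

View pics/w19c.png

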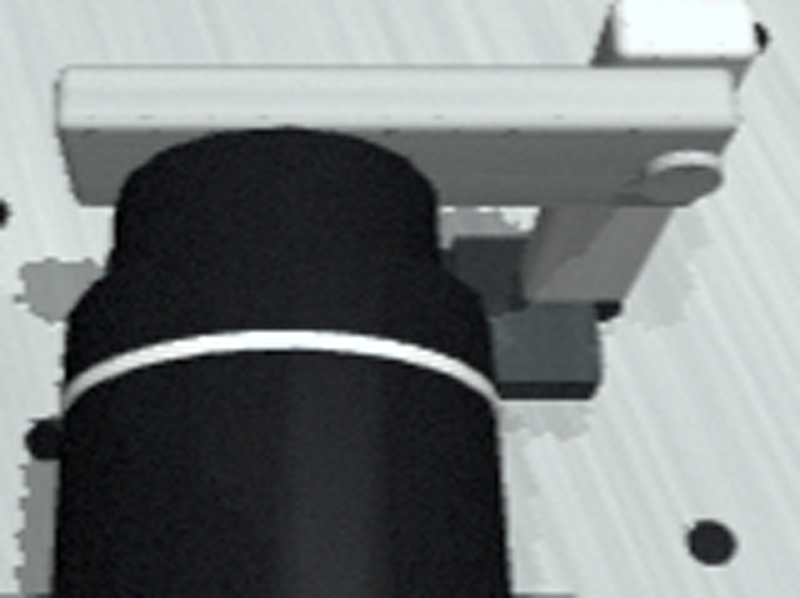

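Call:
play_rows(motion="0 0 0 0.1 0 -0.12 4; 0 0 0 0.2 0 -0.23 4; 0 0 0 0.2 0 -0.23 4")

```text
t: 22.72
position: [501.0, -201.2, 59.5]
orientation: [[0.185, 0.958, -0.217], [0.615, -0.285, -0.736], [-0.767, 0.003, -0.642]]
force: [-3.4, -7.8, 8.2]
grip_width: 0.564
```

```bash
python3 q.py 20
```

```text
nose [-1.6 66.1 76.6] mid [-1.7  6.1 76.9] axis.-y 1.0
[ 501.  -201.2   59.5] [-3.4 -7.8  8.2] Fy_cradle -8.45 Fx -1.1 22.725
```

Call:
play_rows(motion="0 0 0 0.07 0 -0.08 4; 0 0 0 0.13 0 -0.15 4; 0 0 0 0.13 0 -0.15 4")

```text
t: 23.15
position: [501.5, -199.4, 59.5]
orientation: [[0.185, 0.958, -0.217], [0.615, -0.285, -0.736], [-0.767, 0.003, -0.642]]
force: [-4.3, -7.5, 7.6]
grip_width: 0.56
```

```bash
python3 q.py 21
```

```text
nose [-1.6 68.  76.6] mid [-1.7  8.  77. ] axis.-y 1.0
[ 501.5 -199.4   59.5] [-4.3 -7.5  7.6] Fy_cradle -8.42 Fx -1.98 23.15
```

View pics/w21c.png

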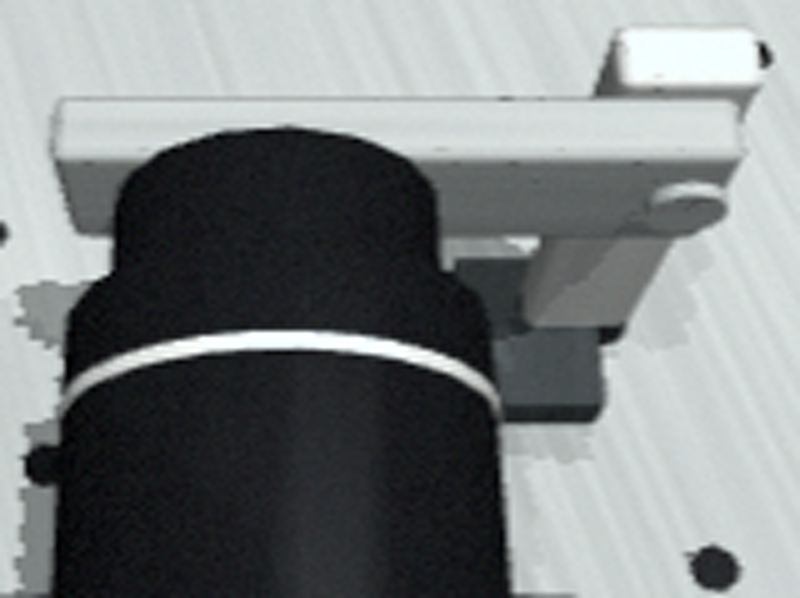

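Friction is steady at about 8.4 N, with no contact yet. Advancing in 1 mm steps until the force rises.

Call:
play_rows(motion="0 0 0 0.07 0 -0.08 4; 0 0 0 0.07 0 -0.08 4")

```text
t: 23.45
position: [501.8, -198.4, 59.5]
orientation: [[0.185, 0.958, -0.217], [0.614, -0.285, -0.736], [-0.767, 0.003, -0.642]]
force: [-3.8, -8.3, 9.1]
grip_width: 0.563
```

Call:
play_rows(motion="0 0 0 0.07 0 -0.08 4; 0 0 0 0.07 0 -0.08 4")

```text
t: 23.7
position: [501.8, -198.3, 59.5]
orientation: [[0.185, 0.958, -0.217], [0.613, -0.285, -0.737], [-0.768, 0.003, -0.64]]
force: [-4.5, -9.5, 8.2]
grip_width: 0.558
```

Call:
play_rows(motion="0 0 0 0.07 0 -0.08 4; 0 0 0 0.07 0 -0.08 4")

```text
t: 23.95
position: [501.8, -198.3, 59.4]
orientation: [[0.185, 0.958, -0.218], [0.611, -0.285, -0.738], [-0.77, 0.003, -0.639]]
force: [-7.1, -12.2, 9.1]
grip_width: 0.56
```

The tube stopped and the force rose to about 14 N at the estimated y = 69, which matches the flag face at 70. I'll unload most of the preload and check before releasing.

Call:
play_rows(motion="0 0 0 -0.15 0 0.03 4; 0 0 0 -0.31 0 0.06 4; 0 0 0 -0.31 0 0.06 4")

```text
t: 24.32
position: [501.8, -198.3, 59.6]
orientation: [[0.185, 0.959, -0.217], [0.615, -0.285, -0.735], [-0.767, 0.003, -0.642]]
force: [-0.2, -7.4, 0.6]
grip_width: 0.559
```

```bash
python3 q.py 22
```

```text
nose [-1.6 69.1 76.7] mid [-1.7  9.1 77. ] axis.-y 1.0
[ 501.8 -198.3   59.6] [-0.2 -7.4  0.6] Fy_cradle -7.18 Fx 1.92 24.325
```

View pics/w22c.png

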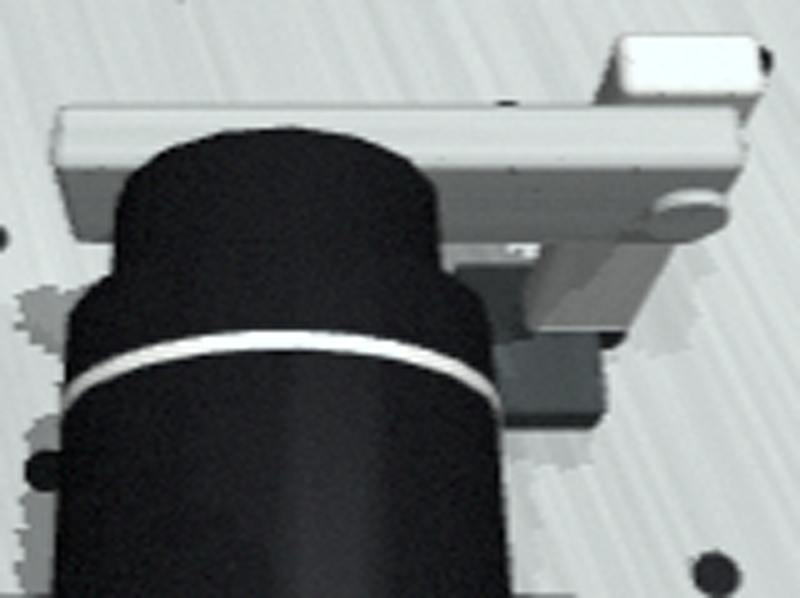

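Still seated and touching the flag. Releasing.

Call:
play_rows(motion="0 0 0 0 0 0 6; 0 0 0 0 0 0 8.5; 0 0 0 0 0 0 8.5; 0 0 0 0 0 0 8.5; 0 0 0 0 0 0 8.5")

```text
t: 25.0
position: [501.3, -195.0, 60.3]
orientation: [[0.183, 0.959, -0.216], [0.62, -0.283, -0.732], [-0.763, -0.0, -0.646]]
force: [0.5, 0.1, -0.2]
grip_width: 0.996
```

```bash
python3 q.py 23; python3 -c "
import cv2,numpy as np
im=cv2.imread('pics/wrist23.png');cv2.imwrite('pics/w23f.png',cv2.resize(np.clip(im*1.4,0,255).astype(np.uint8),(800,600)))"
```

```text
nose [-3.1 72.  77.7] mid [-3.  12.  77.7] axis.-y 1.0
[ 501.3 -195.    60.3] [ 0.5  0.1 -0.2] Fy_cradle 0.2 Fx 0.45 25.0
```

View pics/w23f.png

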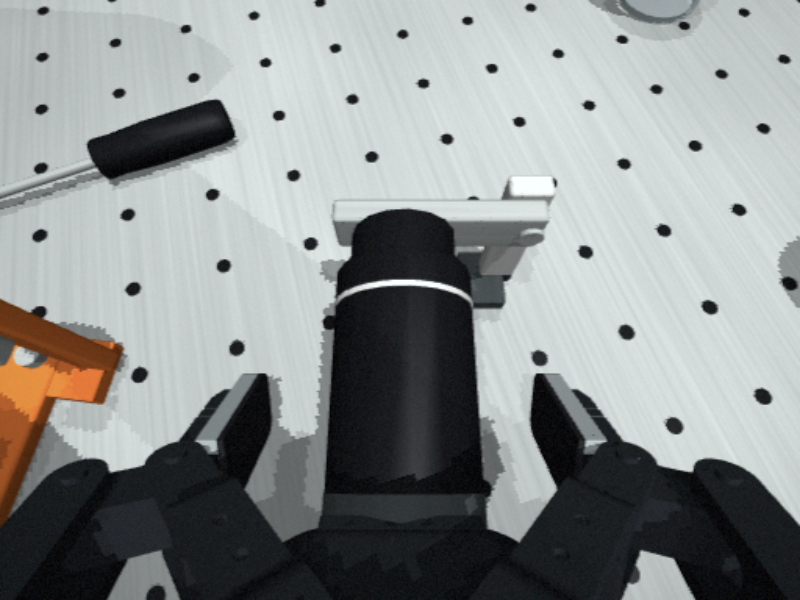

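Released with zero force; the tube lies in place. Retreating straight back along the tool.

Call:
play_rows(motion="0 0 0 -1.5 0 0 8.5; 0 0 0 -4 0 0 8.5; 0 0 0 -8 0 0 8.5; 0 0 0 -12 0 0 8.5; 0 0 0 -14 0 0 8.5; 0 0 0 -14 0 0 8.5")

```text
t: 25.8
position: [476.0, -284.3, 169.1]
orientation: [[0.186, 0.958, -0.216], [0.616, -0.285, -0.734], [-0.765, 0.003, -0.644]]
force: [0.8, 0.2, -0.4]
grip_width: 0.997
```

Run:
```python
from place import *
s=robot.sense();print(s['position'],s['force'].round(1),s['t'],s['qpos'].round(2))
for n in('scene','wrist'): cap(n,n+'24')
im=cv2.imread('pics/wrist24.png');cv2.imwrite('pics/w24.png',cv2.resize(np.clip(im*1.4,0,255).astype(np.uint8),(800,600)))
```

```text
[ 476.01218852 -284.29497565  169.14169215] [ 0.8  0.2 -0.4] 25.8 [-0.97  0.5   0.37  1.93  0.53  0.76]
```

View pics/w24.png

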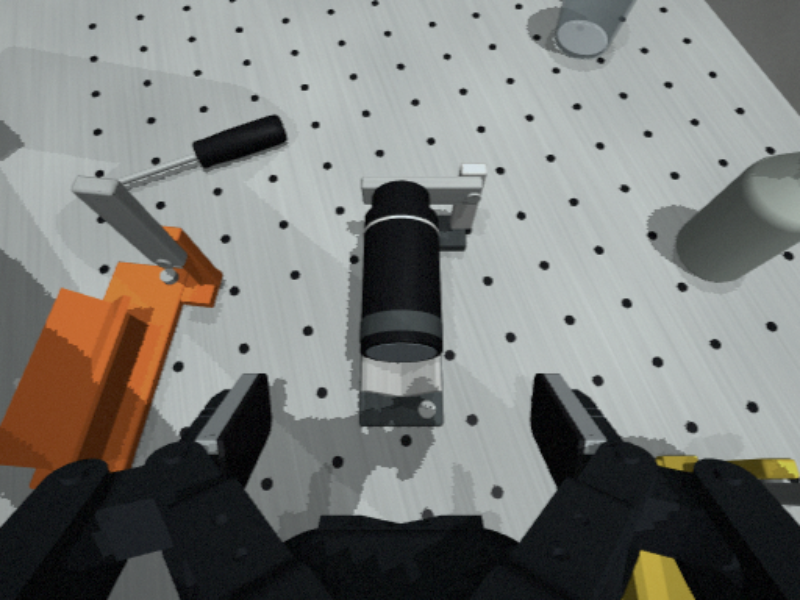

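The tube lies in the groove, (400,280), with its nose against the flag. For the gap check I'll place the camera straight above the nose.

Run:
```python
from place import *
x=np.sin(.305)*yc+np.array([0,0,-np.cos(.305)]); R=np.c_[x,xc,np.cross(x,xc)]
T=robot.capture('wrist')['T_tool_cam']
P=cw(0,70,300)-R@T[:3,3]
print(wc(P)); rel(P,R); rel(robot.sense()['position']+[0,0,40],R)
```

```text
[1.15571122e-01 4.27776545e+01 1.26502673e+02]
row [-0.001 -0.398  0.   ] [10.22  0.24 -5.84] | now [ 475.6 -281.6  166.7] t 25.95 F [-0.1 -0.2 -0.5] g 0.994
row [-0.001 -0.398  0.   ] [-3.05 -0.   -2.59] | now [ 475.6 -281.6  166.7] t 25.95 F [-0.1 -0.2 -0.5] g 0.994
```

Call:
play_rows(motion="0 -0.13 0 -2 0 -2 8.5; 0 -0.26 0 -2.5 0 -3 8.5; 0 -0.398 0 -1 0 -4 8.5; 0 -0.398 0 2 0.1 -5 8.5; 0 -0.398 0 5 0.2 -7 8.5; 0 -0.398 0 7.2 0.2 -8.4 8.5; 0 -0.398 0 7.2 0.2 -8.4 8.5; 0 -0.398 0 7.2 0.2 -8.4 8.5")

```text
t: 26.95
position: [508.6, -176.2, 166.1]
orientation: [[0.084, 0.959, -0.27], [0.288, -0.283, -0.915], [-0.954, -0.001, -0.3]]
force: [-1.0, 0.0, 0.5]
grip_width: 0.997
```

Run:
```python
from place import *
s=robot.sense();print(wc(s['position']),s['force'].round(1),s['t'])
cap('wrist','wrist25')
im=cv2.imread('pics/wrist25.png');print(proj('wrist25',[cw(0,70,95),cw(0,70,75)]),proj('wrist25',[cw(0,70,86),cw(-27,70,86),cw(0,-40,75+25)]))
cv2.imwrite('pics/w25.png',cv2.resize(np.clip(im[110:290,180:340]*1.5,0,255).astype(np.uint8),None,fx=3.3,fy=3.3,interpolation=2))
```

```text
[ -0.43819207  42.52447592 166.05350647] [-1.   0.   0.5] 26.95
[[257.18258702 185.74057951]
 [257.15289688 185.77240852]] [[257.16864746 185.75552327]
 [226.41150169 185.76860251]
 [257.24624576 318.31997146]]
```

View pics/w25.png

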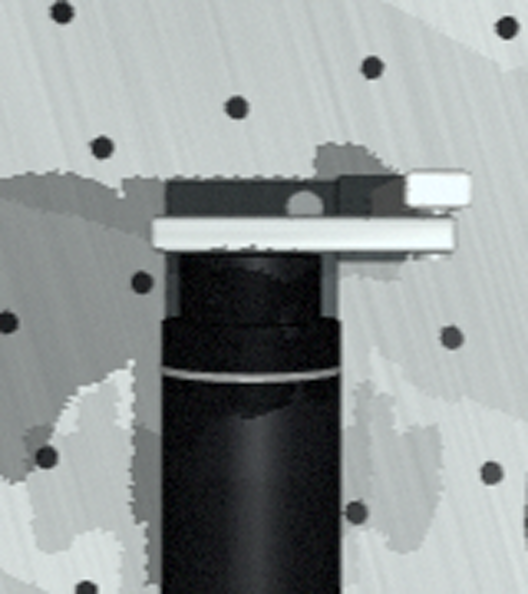

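From above: the flag's lower edge is at row 252 and the nose edge at about 253, so there is no visible gap at 3.9 px/mm. The tube is centred (columns 163–340) and parallel to the groove. One last check of the bystanders, then hand in.

Run:
```python
from place import *
cap('scene','scene26')
a=cv2.imread('pics/scene0.png').astype(int);b=cv2.imread('pics/scene26.png').astype(int)
for n,(x,y) in dict(bottle=(162,260),beaker=(263,306),post=(363,346),driver=(301,184),cradle=(218,190)).items():
    pa=a[y-28:y+28,x-24:x+24].astype(np.uint8);S=b[y-36:y+36,x-32:x+32].astype(np.uint8)
    r=cv2.matchTemplate(S,pa,cv2.TM_CCOEFF_NORMED);_,v,_,l=cv2.minMaxLoc(r);print(n,round(v,2),l,'(8,8)=same')
s=robot.sense();print(s['force'].round(1),s['joint_vel'].round(3))
print(robot.job_done())
```

```text
bottle 1.0 (8, 8) (8,8)=same
beaker 1.0 (8, 8) (8,8)=same
post 1.0 (8, 8) (8,8)=same
driver 0.87 (8, 8) (8,8)=same
cradle 0.44 (16, 0) (8,8)=same
[-0.5  0.2 -0.8] [-0.006  0.002  0.009  0.002  0.003  0.002]
the job is handed in; nothing more can be done
None
```

The flag is down and the tube lies in the grey cradle with its nose against the flag. I handed the job in at about 27 s of the 72 s; no verdict was reported.

**What I did:** I swung the flag down and pressed it onto its end stop, reaching about 12 N. I gripped the tube from its left side, turned it level above the cradle and lowered it until both walls of the V pushed back. Then I slid it along until it stopped at the flag, released it and backed off.

**Last checks:**
- **Flag:** it looks level and across the groove.
- **Tube:** it is centred and parallel to the groove. No gap shows between nose and flag at about 3.9 px/mm.
- **Bystanders:** the bottle, beaker, post and screwdriver matched their places in the first picture. The screwdriver match was weaker (0.87).
- **Robot:** it is clear of everything, with about zero force on the tool.

**What failed or disagreed along the way:**
- **First flag swing:** it missed, passing over the flag. The pictures and later contact put the shut fingertips about 15 mm behind the reported TCP; the description says 25 mm ahead.
- **First tube approach:** the arm ran into the limits of joints 2 and 3 close beside the tube. I backed out without disturbing it.
- **Tube position estimate:** my estimate from the grip ended about 2 mm off in height and sideways, so I relied on the contact forces and the final picture. The tube's final height was not measured directly.

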